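# Put the card tins away in the games case and snap it shut

### The job

Put both playing-card tins, the burgundy one and the green one, away in the wooden games case: slide each on its long edge down into a slot of its own (either slot will do) until it stands fully home on the bottom. Then swing the lid over and press it down until it snaps shut. Do not knock over or push about the glasses, bottle, candlestick or sweet dish standing around.

Things in the scene. Friction and masses are not known exactly. Their poses are not given: they have to be found in the camera images.
- case: open walnut games case, does not move; outside 122 mm (its x) by 164 mm (its y), walls 76 mm high, 7 mm thick; origin: centre of its underside on the table; z up. The lid is hinged on the -x wall, which faces roughly the robot. Inside, a pale block rises to 32 mm above the table and has two slots, 60 mm apart along y, the long way along x
- slot_a (a point): centre of the bottom of the +y slot, 6 mm above the table; axes as the case. Slot: 93 mm (x) by 22 mm (y), 26 mm deep, 2 mm bevel at the mouth. A tin fully home stands on the bottom, its top 70 mm above the table (6 mm below the rim), 38 mm of it above the block; room for fingers: 40 mm from its face to the other tin, 34 mm to the wall
- slot_b (a point): centre of the bottom of the -y slot, 6 mm above the table; otherwise the same as slot_a
- lid (a joint): angle of the walnut lid, rad: 0 shut, 1.57 upright, up to 2.0 (leaning back towards the robot). Stiff hinge: it stays where it is left, about 2 N at its edge moves it. The last 0.1 rad goes against a spring catch at the middle of its free edge: about 10 to 14 N pressed down near that edge; it then snaps past and is held below 0.03
- lid_hinge (a point): middle of the lid's hinge line, at the top of the case's -x wall, 76.5 mm above the table; turns with the lid: x from hinge to free edge, y along the hinge, z out of its outer (top) face
- lid_edge (a point): middle of the lid's free edge, on its outer (top) face; axes as lid_hinge. Lid: 124 mm from hinge to edge, 166 mm wide, 7 mm thick; at the middle of the edge a brass tongue 28 mm wide sticks out 7 mm farther and hangs 19 mm below the lid's inner face
- tin_red: burgundy rigid playing-card tin, 90 mm long (its x), 20 mm thick (its y), 64 mm high (its z), rounded edges, about 0.13 kg, standing on a long edge on the table; origin: centre of its underside. 
- tin_green: dark green rigid playing-card tin, 90 mm long (its x), 20 mm thick (its y), 64 mm high (its z), rounded edges, about 0.13 kg, standing on a long edge on the table; origin: centre of its underside. 
- tin_red_mid (a point): centre of the burgundy tin
- tin_green_mid (a point): centre of the green tin
- flute: champagne flute, 190 mm high, 60 mm across at most; origin: centre of its foot; leave alone
- bottle: green glass bottle, 235 mm high, 68 mm across; origin: centre of its underside; leave alone
- tumbler: glass tumbler, 90 mm high, 68 mm across; origin: centre of its underside; leave alone
- candlestick: brass candlestick with a white candle, 167 mm high, 64 mm across at the foot; origin: centre of its foot; leave alone
- dish: blue footed dish of sweets, 67 mm high, 90 mm across; origin: centre of its foot; leave alone
Mind the look-alikes: they are no part of the job. Several things look just like the tin_green: the one meant starts farthest to the robot's right.

How it is judged:
By the outcome, as a careful person would: the job done as asked, in the order asked, and still so for the second after the job is handed in, with the robot touching nothing.
It also fails if it takes over 72 s, if anything falls off the work surface, if the arm or the gripper's body presses on something with over 40 N, if the wrist force passes 120 N, or if a joint passes its speed limit or range.

### The arm

A 6-joint arm with a two-finger parallel gripper is mounted at the origin on the work surface. World frame = base frame: x ahead of the robot, y to its left, z up, the work surface at z = 0. Lengths are in m, angles in rad, forces in N, time in s.
With the tool pointing down it reaches from about 0.35 to 0.975 m from the base axis. Payload 4.9 kg.
Tool frame: the origin (TCP) lies midway between the tips of the shut fingers; the grasp point (between the pads) lies 19 mm behind it; z points along the fingers, y is the direction in which the jaws open and shut (so a half turn about z gives the same grasp; the last joint's range is limited). The gripper opens to 85 mm and grips with 20 to 120 N. Pads are 22 mm wide; open, the fingers measure 114 mm over their backs; the gripper's body (76 mm by 85 mm) begins 54 mm behind the grasp point. The pads swing forward as they close: fully open they stand 13 mm farther back than shut.
Start: joints at [-1.323, 0.053, 1.613, -0, 1.476, -0.119], TCP at [0.224, -0.583, 0.231] pointing down, gripper open.
Joint ranges: [-3.01, 3.01], [-1.01, 2.22], [0.06, 2.58], [-1.02, 4.17], [0.09, 2.62], [-3.14, 3.14]. Speed limits (rad/s): [2.57, 2.57, 3.14, 3.14, 3.14, 3.14].

### API

Orientations are given as a rotation vector (axis times angle).
In Python, from rig import monitor, eyes, env gives the robot as it stands.
- The arm moves only by the shell command python3 -m jog 'ROWS' [FORCE]. ROWS is JSON, a list of rows, each an object with "linear": the shift along the tool's x, y, z in m, a list of three; "twist": the turn about the tool's z in degrees; "gripper": the finger opening in m, from 0 to 0.0854. In form: [{"linear": [dx, dy, dz], "twist": twist, "gripper": gripper}, ...]. A call has 1 to 10 rows; each row shifts and turns the pose as measured when the row begins, along the tool's axes as they then stand; what a row does not reach is not made up. A row lasts 1/10 s, in which the tool goes at most 50 mm and 8.59 degrees, less where a joint would pass 70% of its speed; a pose out of reach is approached as far as the arm can. A call with a gripper value outside its range is refused whole. The fingers move at their own pace and stop on an object; FORCE is the grip in N (left out, the last holds). Time passes only in rows, so rows that do not move let the fingers close. It gives the time, the measured TCP pose, the force and the opening at its end, in the units of the state.
- monitor.state(): the state, without advancing time (a new reading comes with each control period).
- eyes.camera(name): name is "side" or "top" or "wrist"; returns a dict with "color" (420x560x3 uint8, red, green, blue), "fx", "fy", "cx", "cy" (pixels), "rvec" (rotation vector, rad) and "tvec" (3), from world to camera coordinates, as OpenCV has them. Camera axes: x right, y down, z forward; pixel columns grow to the right and rows downward; lengths in m; the calibration is good to about 2 mm. A picture is of the moment at which its call begins. There is no depth.
- env.job_done(): hands the job in, once; it reports no verdict.
The state is a dict: "time_s": time; "q": joint angles; "qvel": joint speeds; "joint_torque": joint torques, N m; "tool_pos": TCP position; "tcp_rot": TCP orientation; "ft_force": force on the tool from outside, world axes, zero at the start; "moment": the same for the moment, N m; "opening": finger opening in m.
Only numpy, scipy, OpenCV 4.12 (cv2) and the standard library are available. Lean on these libraries where they do the work, as an engineer would, in place of code of your own. Each camera call takes 0.05 s, during which the arm holds its last target.

## Working session

There is one attempt and no reset: what is moved stays moved. The work goes in short steps, Python scripts to look and compute and a shell command to move; the robot and the scene stay as the last step left them, time stands still between calls to the robot, and variables do not carry over. Pictures are saved under pics/ and viewed, and the job is handed in when it is done.

```bash
ls; mkdir -p pics; python3 - <<'E'
from rig import monitor, eyes, env
import cv2
for n in ["side","top","wrist"]:
    c=eyes.camera(n); cv2.imwrite(f"pics/{n}0.png",c["color"][:,:,::-1])
    print(n,{k:v for k,v in c.items() if k!="color"})
print(monitor.state())
E
```

```text
pics
side {'fx': 414.4180485224566, 'fy': 414.4180485224566, 'cx': 270.2055118678744, 'cy': 211.3920768351874, 'rvec': array([ 0.51299599, -2.57178585,  1.41321873]), 'tvec': array([0.48048981, 0.1701575 , 0.81975735])}
top {'fx': 426.89505344890034, 'fy': 426.89505344890034, 'cx': 284.43380551238727, 'cy': 215.72983422965746, 'rvec': array([ 2.17633496, -2.12024214,  0.17502923]), 'tvec': array([0.00671268, 0.50679092, 0.91078499])}
wrist {'fx': 311.86921786592035, 'fy': 311.86921786592035, 'cx': 276.97567953046797, 'cy': 205.9059844141165, 'rvec': array([-2.38465096,  1.63812215,  0.24272402]), 'tvec': array([-0.62321642, -0.03786787,  0.37934093])}
{'time_s': 0.15, 'q': array([-1.32301613e+00,  5.32414070e-02,  1.61401032e+00,  5.57005144e-06,
        1.47598269e+00, -1.19005865e-01]), 'qvel': array([ 7.04786984e-04, -1.62704698e-04, -5.52452680e-03, -2.76506400e-04,
        4.48846029e-05, -2.19004847e-04]), 'joint_torque': array([-2.15349019e-05, -3.94241452e+01, -3.70722842e+01, -6.69033784e-05,
        4.69002975e-03,  3.10892756e-05]), 'tool_pos': array([ 0.22401186, -0.58294524,  0.23030404]), 'tcp_rot': array([-3.08729887e+00, -5.72622367e-01,  1.57158493e-04]), 'ft_force': array([ 0.27519989, -0.06586221,  1.10311738]), 'moment': array([-0.00770602, -0.00692482,  0.04254091]), 'opening': 0.08549937915033479}
```

View pics/side0.png

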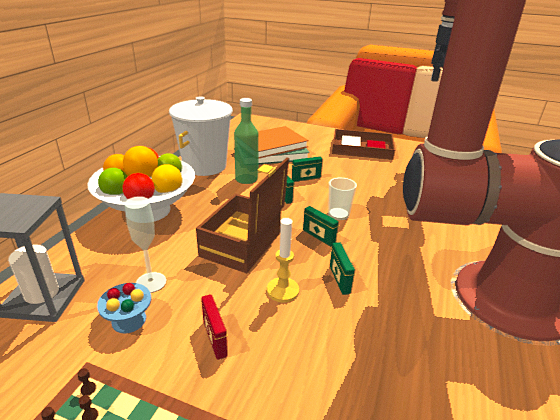

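View pics/top0.png

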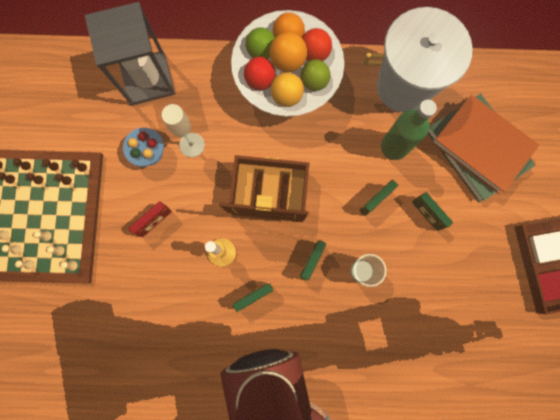

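View pics/wrist0.png

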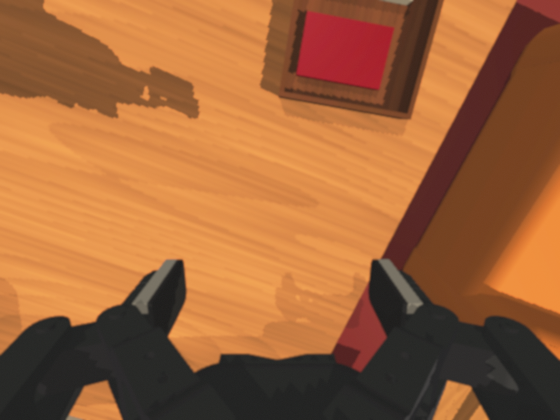

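```bash
cat > h.py <<'E'
import numpy as np, cv2
from rig import monitor, eyes, env
def cam(n):
    c=eyes.camera(n); c["R"]=cv2.Rodrigues(c["rvec"])[0]; c["K"]=np.array([[c["fx"],0,c["cx"]],[0,c["fy"],c["cy"]],[0,0,1]]); return c
def plane(c,uv,z):
    d=c["R"].T@np.linalg.solve(c["K"],[uv[0],uv[1],1.]); o=-c["R"].T@c["tvec"]
    return o+d*(z-o[2])/d[2]
def proj(c,P):
    return cv2.projectPoints(np.array(P,float).reshape(-1,3),c["rvec"],c["tvec"],c["K"],None)[0].reshape(-1,2)
def tri(obs):
    A=np.zeros((3,3));b=np.zeros(3)
    for c,uv in obs:
        d=c["R"].T@np.linalg.solve(c["K"],[uv[0],uv[1],1.]);d/=np.linalg.norm(d);o=-c["R"].T@c["tvec"]
        M=np.eye(3)-np.outer(d,d);A+=M;b+=M@o
    return np.linalg.solve(A,b)
def crop(c,x0,y0,x1,y1,s,name):
    im=cv2.resize(c["color"][y0:y1,x0:x1,::-1],None,fx=s,fy=s,interpolation=cv2.INTER_CUBIC);cv2.imwrite(name,im)
E
python3 - <<'E'
from h import *
c=cam("top"); 
crop(c,210,140,330,230,6,"pics/tcase.png")
a=c["color"][190:250,110:190,::-1];b=c["color"][170:240,350:470,::-1]
cv2.imwrite("pics/ttins.png",np.vstack([cv2.resize(a,(400,300),interpolation=2),cv2.resize(b,(480,280),interpolation=2)[:, :400]])) 
crop(c,350,165,470,240,6,"pics/tgreen.png")
s=cam("side"); crop(s,180,140,340,275,5,"pics/scase.png"); crop(s,180,280,250,370,6,"pics/sred.png")
E
```

```text
(no output)
```

View pics/tcase.png

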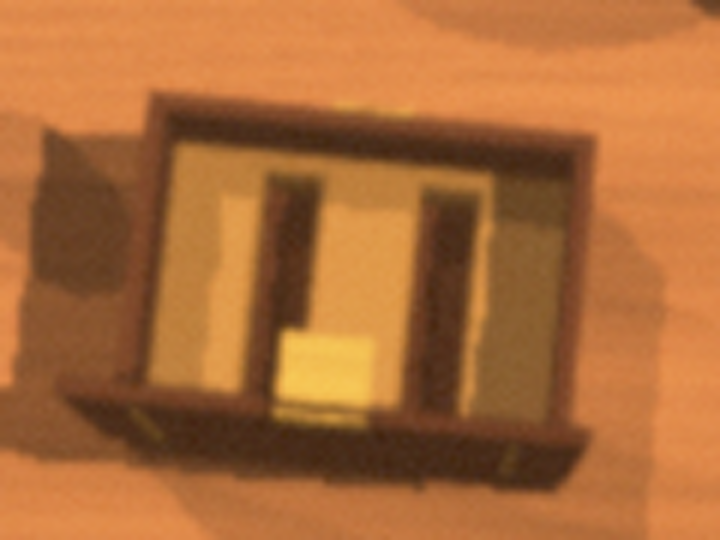

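View pics/tgreen.png

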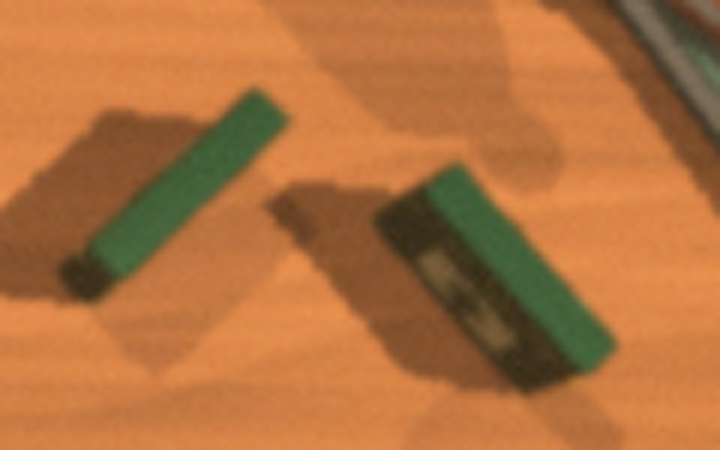

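View pics/scase.png

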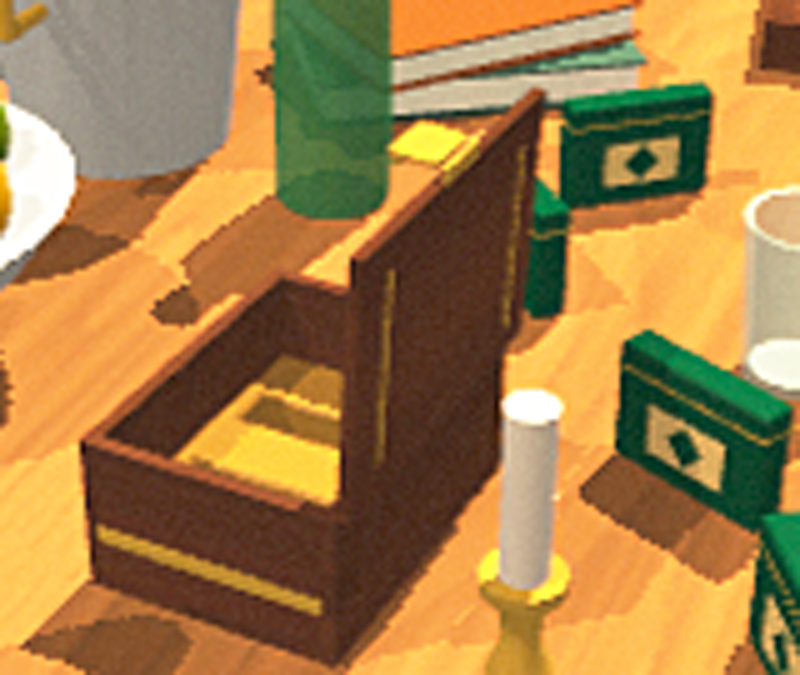

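View pics/ttins.png

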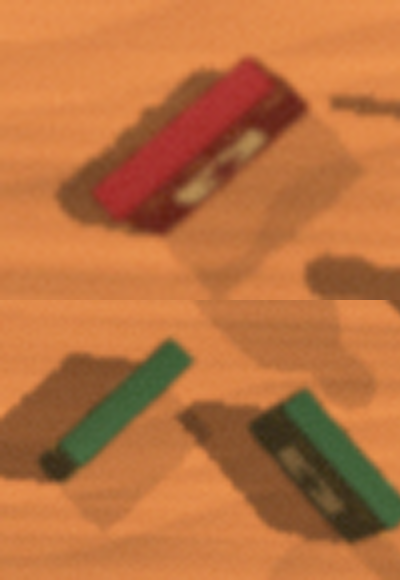

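View pics/sred.png

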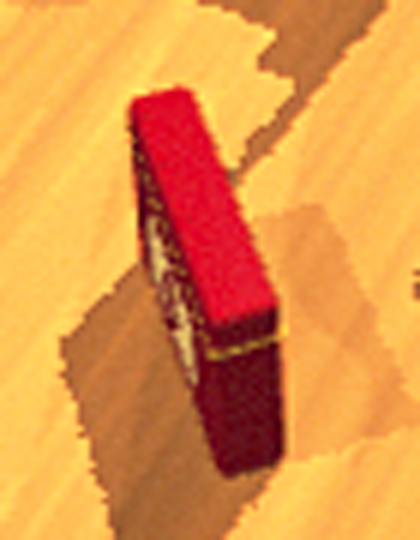

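```bash
python3 - <<'E'
from h import *
t=cam("top"); s=cam("side")
for c in (t,s): print("cam pos",-c["R"].T@c["tvec"])
def topface(c,lo,hi,roi,z):
    x0,y0,x1,y1=roi
    hsv=cv2.cvtColor(c["color"],cv2.COLOR_RGB2HSV)
    m=np.zeros(hsv.shape[:2],np.uint8); m[y0:y1,x0:x1]=cv2.inRange(hsv[y0:y1,x0:x1],lo,hi)
    n,l,st,ce=cv2.connectedComponentsWithStats(m); k=1+np.argmax(st[1:,4])
    v,u=np.where(l==k)
    P=np.array([plane(c,p,z)[:2] for p in zip(u,v)])
    r=cv2.minAreaRect((P*1000).astype(np.float32)); mom=P.mean(0)
    pc=np.linalg.svd(P-mom,full_matrices=False)[2][0]
    return (u.mean(),v.mean()),r,mom,np.degrees(np.arctan2(pc[1],pc[0])),st[k,4]
hsv=cv2.cvtColor(t["color"],cv2.COLOR_RGB2HSV)
print(hsv[215,147],hsv[219,160], hsv[205,439],hsv[214,430])
hs=cv2.cvtColor(s["color"],cv2.COLOR_RGB2HSV); print("side",hs[320,212],hs[345,222],hs[159,305],hs[170,295])
for nm,c,lo,hi,roi in [("red",t,(165,120,135),(180,255,255),(120,190,180,245)),("green",t,(60,100,70),(95,255,255),(408,188,460,235)),
   ("redS",s,(165,120,170),(180,255,255),(195,285,240,365))]:
    print(nm,topface(c,lo,hi,roi,0.064))
def q(nm,a,b): 
    P=tri([(t,a),(s,b)]); print(nm,P.round(4),(proj(t,P)-a).round(1),(proj(s,P)-b).round(1))
# case corners
f=lambda x,y:(210+(x+.5)/6-.5,140+(y+.5)/6-.5)
g=lambda x,y:(180+(x+.5)/5-.5,140+(y+.5)/5-.5)
for n,p in [("fl",(152,93)),("fr",(595,137)),("lidL top",(62,388)),("lidR top",(590,432))]: print(n,plane(t,f(*p),0.076),)
q("fl",f(152,93),g(83,442)); q("fr",f(595,137),g(280,278)); q("lidtopL",f(62,388),g(352,262)); q("lidtopR",f(590,432),g(540,92))
E
```

```text
cam pos [0.3637886  0.02929613 0.97632524]
cam pos [0.23542105 0.73894912 0.57476715]
[  1 192 166] [ 16 139 169] [ 13 167 196] [ 18 134  76]
side [177 224 228] [176 207 100] [ 75 249 135] [ 78 236  55]Traceback (most recent call last):
  File "<stdin>", line 19, in <module>
  File "<stdin>", line 8, in topface
    return _wrapfunc(a, 'argmax', axis=axis, out=out, **kwds)
    return bound(*args, **kwds)
ValueError: attempt to get argmax of an empty sequence
```

```bash
cat >> h.py <<'E'
def topface(c,f,roi,z):
    x0,y0,x1,y1=roi
    I=c["color"].astype(int); r,g,b=I[...,0],I[...,1],I[...,2]
    m=np.zeros(r.shape,np.uint8); m[y0:y1,x0:x1]=f(r,g,b)[y0:y1,x0:x1]
    n,l,st,ce=cv2.connectedComponentsWithStats(m); k=1+np.argmax(st[1:,4])
    v,u=np.where(l==k)
    P=np.array([plane(c,p,z)[:2] for p in zip(u,v)])
    rc=cv2.minAreaRect((P*1000).astype(np.float32)); mom=P.mean(0)
    pc=np.linalg.svd(P-mom,full_matrices=False)[2][0]
    box=cv2.minAreaRect(np.stack([u,v],1).astype(np.float32))
    return dict(px=(u.mean().round(1),v.mean().round(1)),rect=[np.round(x,1) for x in rc],mean=mom.round(4),ang=np.degrees(np.arctan2(pc[1],pc[0])).round(1),n=st[k,4])
E
python3 - <<'E'
from h import *
t=cam("top"); s=cam("side")
for p in [(147,213),(152,213),(160,218),(441,203),(430,214)]: print(t["color"][p[1],p[0]])
R=lambda th:(lambda r,g,b:(r>th)&(g<80)&(r>2*g))
G=lambda th:(lambda r,g,b:(g>th)&(g>1.4*r))
A=topface(t,R(130),(120,190,180,245),.064);print("red",A)
B=topface(s,R(160),(195,285,240,365),.064);print("redS",B)
C=topface(t,G(75),(408,188,460,235),.064);print("green",C)
D=topface(s,G(95),(288,150,328,185),.064);print("greenS",D)
def q(nm,a,b): 
    P=tri([(t,a),(s,b)]); print(nm,P.round(4),(proj(t,P)-a).round(1),(proj(s,P)-b).round(1))
q("redtop",A["px"],B["px"]);q("greentop",C["px"],D["px"])
f=lambda x,y:(210+(x+.5)/6-.5,140+(y+.5)/6-.5)
g=lambda x,y:(180+(x+.5)/5-.5,140+(y+.5)/5-.5)
for n,p in [("fl",(152,93)),("fr",(595,137))]: print(n,plane(t,f(*p),0.076),)
q("fl",f(152,93),g(83,442)); q("fr",f(595,137),g(280,278)); q("lidtopL",f(62,388),g(352,262)); q("lidtopR",f(590,432),g(540,92))
E
```

```text
[171  57  52]
[169  50  47]
[175 133  78]
[216 132  71]
[76 60 35]
red {'px': (np.float64(145.9), np.float64(217.4)), 'rect': [array([491.6, 317.4]), array([20.4, 90. ]), np.float64(44.6)], 'mean': array([0.4908, 0.3179]), 'ang': np.float64(133.7), 'n': np.int32(374)}
redS {'px': (np.float64(213.2), np.float64(314.0)), 'rect': [array([492.6, 320.3]), array([18.5, 86.9]), np.float64(44.0)], 'mean': array([0.4913, 0.3221]), 'ang': np.float64(134.0), 'n': np.int32(436)}
green {'px': (np.float64(435.8), np.float64(208.9)), 'rect': [array([ 525.7, -309.5]), array([80.8, 12.2]), np.float64(41.1)], 'mean': array([ 0.5265, -0.309 ]), 'ang': np.float64(-138.7), 'n': np.int32(196)}
greenS {'px': (np.float64(306.4), np.float64(159.0)), 'rect': [array([ 528.7, -305.7]), array([82.5, 18.5]), np.float64(41.2)], 'mean': array([ 0.5298, -0.3039]), 'ang': np.float64(39.7), 'n': np.int32(77)}
redtop [0.492  0.3194 0.0602] [[-0.1 -0.3]] [[0.4 0.1]]
greentop [ 0.5291 -0.3095  0.0614] [[-0.2 -1. ]] [[0.8 0.1]]
fl [0.63124776 0.13142259 0.076     ]
fr [ 0.61944844 -0.02964612  0.076     ]
fl [0.6327 0.132  0.0737] [[-0.1 -0.4]] [[0.4 0.1]]
fr [ 0.6212 -0.0301  0.0694] [[0.  0.1]] [[-0.1 -0. ]]
lidtopL [0.5028 0.1422 0.1964] [[-0.3 -1.2]] [[1.2 0.3]]
lidtopR [ 0.4914 -0.0217  0.1964] [[-0.  -0.1]] [[0. 0.]]
```

```bash
cat >> h.py <<'E'
def tool():
    s=monitor.state(); return np.array(s["tool_pos"]),cv2.Rodrigues(np.array(s["tcp_rot"]))[0]
def goto(x,y,z,yaw):
    """yaw: desired direction (deg, world) of tool y (jaw dir), mod 180"""
    p,R=tool(); d=R.T@(np.array([x,y,z])-p)
    cur=np.degrees(np.arctan2(R[1,1],R[0,1])); dy=(yaw-cur+90)%180-90
    tw=-dy if R[2,2]<0 else dy
    print("now",p.round(4),"jawdir",cur.round(2),"q6",monitor.state()["q"][5].round(2),"| shift",(d*1000).round(1),"mm, twist",tw.round(2), "tilt",(np.degrees(np.arccos(-R[2,2]))).round(2))
E
python3 - <<'E'
from h import *
t=cam("top"); s=cam("side"); w=cam("wrist")
p,R=tool(); print(R.round(3)); print("wrist cam in tool",R.T@(-w["R"].T@w["tvec"]-p), "view dir in tool",R.T@w["R"].T@[0,0,1], "cam x in tool",R.T@w["R"].T@[1,0,0])
G=lambda th:(lambda r,g,b:(g>th)&(g>1.4*r))
for p in [(428,200),(430,200),(440,205),(445,215)]:print(t["color"][p[1],p[0]])
for th in (60,70,80): print(topface(t,lambda r,g,b:(g>th)&(g>1.2*r),(408,188,460,235),.064))
for th in (60,70,80): print(topface(t,lambda r,g,b:(g>th)&(g>1.2*r),(355,175,402,220),.064))
for n,uv,z in [("candle top",(212,247),.167),("candle foot",(224,253),.01),("tumbler base",(364,270),.0),("tumbler rim",(369,270),.09),("flute foot",(192,146),0),("flute top",(172,115),.19),("dish",(143,147),.06),("bottle base",(395,150),.0),("bottle top",(428,108),.235)]:
    print(n,plane(t,uv,z).round(3))
E
```

```text
[[ 0.933  0.359  0.   ]
 [ 0.359 -0.933 -0.   ]
 [-0.     0.    -1.   ]]
wrist cam in tool [ 0.07245583 -0.00065813 -0.14270564] view dir in tool [-2.87135612e-01 -3.83756928e-04  9.57889865e-01] cam x in tool [-1.35861862e-04  9.99999926e-01  3.59901627e-04]
[58 92 52]
[61 93 55]
[216 133  73]
[ 78 100  58]
{'px': (np.float64(436.0), np.float64(209.5)), 'rect': [array([ 525.4, -309.3]), array([83.8, 14.9]), np.float64(41.2)], 'mean': array([ 0.5253, -0.3093]), 'ang': np.float64(-138.8), 'n': np.int32(257)}
{'px': (np.float64(436.0), np.float64(209.5)), 'rect': [array([ 525.4, -309.3]), array([83.8, 14.9]), np.float64(41.2)], 'mean': array([ 0.5253, -0.3093]), 'ang': np.float64(-138.8), 'n': np.int32(257)}
{'px': (np.float64(436.2), np.float64(209.6)), 'rect': [array([ 525.6, -309.5]), array([83.8, 14.5]), np.float64(41.2)], 'mean': array([ 0.5251, -0.3098]), 'ang': np.float64(-139.1), 'n': np.int32(248)}
{'px': (np.float64(380.5), np.float64(195.7)), 'rect': [array([ 553.4, -189.4]), array([14.6, 84.5]), np.float64(43.9)], 'mean': array([ 0.5526, -0.1886]), 'ang': np.float64(134.0), 'n': np.int32(255)}
{'px': (np.float64(380.5), np.float64(195.7)), 'rect': [array([ 553.4, -189.4]), array([14.6, 84.5]), np.float64(43.9)], 'mean': array([ 0.5526, -0.1886]), 'ang': np.float64(134.0), 'n': np.int32(255)}
{'px': (np.float64(380.5), np.float64(195.7)), 'rect': [array([ 553.4, -189.4]), array([14.6, 84.5]), np.float64(43.9)], 'mean': array([ 0.5526, -0.1886]), 'ang': np.float64(134.0), 'n': np.int32(255)}
candle top [0.423 0.157 0.167]
candle foot [0.422 0.154 0.01 ]
tumbler base [ 0.392 -0.165  0.   ]
tumbler rim [ 0.39  -0.157  0.09 ]
flute foot [0.673 0.242 0.   ]
flute top [0.674 0.243 0.19 ]
dish [0.649 0.337 0.06 ]
bottle base [ 0.677 -0.239  0.   ]
bottle top [ 0.684 -0.237  0.235]
```

```bash
python3 - <<'E'
from h import *
goto(0.527,-0.309,0.2,-49)
E
```

```text
now [ 0.2241 -0.5834  0.2313] jawdir -68.98 q6 -0.12 | shift [ 381.1 -147.5   31.3] mm, twist -19.98 tilt 0.0
```

```bash
python3 -m jog '[{"linear":[0.038,-0.015,0],"twist":0,"gripper":0.085},{"linear":[0.038,-0.015,0],"twist":0,"gripper":0.085},{"linear":[0.038,-0.015,0],"twist":0,"gripper":0.085},{"linear":[0.038,-0.015,0],"twist":0,"gripper":0.085},{"linear":[0.038,-0.015,0],"twist":0,"gripper":0.085},{"linear":[0.038,-0.015,0],"twist":0,"gripper":0.085},{"linear":[0.038,-0.015,0],"twist":0,"gripper":0.085},{"linear":[0.038,-0.015,0],"twist":0,"gripper":0.085},{"linear":[0.038,-0.015,0],"twist":0,"gripper":0.085},{"linear":[0.038,-0.015,0],"twist":0,"gripper":0.085}]' 40; python3 - <<'E'
from h import *
goto(0.527,-0.309,0.2,-49)
E
```

```text
time_s: 1.6
tool_pos: [0.5333, -0.3021, 0.2324]
tcp_rot: [3.087, 0.556, 0.002]
ft_force: [0.8, -0.5, 0.2]
opening: 0.0849
now [ 0.5333 -0.3021  0.2324] jawdir -69.59 q6 0.58 | shift [-8.4  4.1 32.4] mm, twist -20.59 tilt 0.28
```

```bash
python3 -m jog '[{"linear":[-0.008,0.004,0.01],"twist":-7,"gripper":0.085},{"linear":[0,0,0],"twist":-7,"gripper":0.085},{"linear":[0,0,0],"twist":-6,"gripper":0.085},{"linear":[0,0,0],"twist":0,"gripper":0.085}]' ; python3 - <<'E'
from h import *
goto(0.527,-0.309,0.2,-49)
w=cam("wrist"); cv2.imwrite("pics/w1.png",w["color"][:,:,::-1])
G=lambda r,g,b:(g>75)&(g>1.3*r)
E
```

```text
time_s: 2.0
tool_pos: [0.5319, -0.3031, 0.2223]
tcp_rot: [2.931, 1.117, 0.003]
ft_force: [-0.9, 0.5, -0.5]
opening: 0.085
now [ 0.5319 -0.3031  0.2223] jawdir -48.28 q6 0.2 | shift [-7.6  1.  22.3] mm, twist 0.72 tilt 0.3
```

View pics/w1.png

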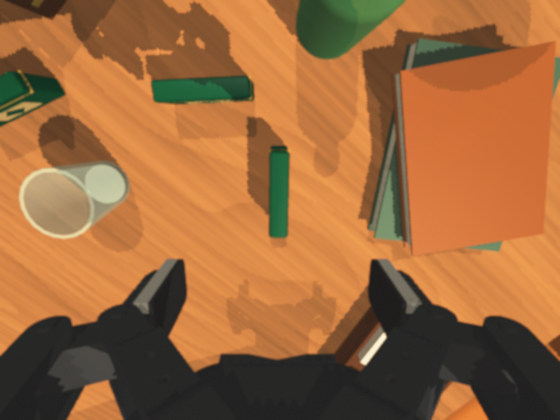

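```bash
cat > m.py <<'E'
from h import *
w=cam("wrist"); t=cam("top")
F=lambda r,g,b:(g>60)&(g>1.3*r)
for th in (50,65,80):
    A=topface(w,lambda r,g,b:(g>th)&(g>1.5*r),(255,150,305,250),.064); print(A)
C=topface(t,lambda r,g,b:(g>60)&(g>1.2*r),(408,188,460,235),.064)
print(C["px"],C["mean"])
P=tri([(w,A["px"]),(t,C["px"])]); print("tri",P,proj(w,P)-A["px"],proj(t,P)-C["px"])
goto(*A["mean"],.2,A["ang"]+90)
E
python3 m.py
```

```text
{'px': (np.float64(278.2), np.float64(192.3)), 'rect': [array([ 528.5, -308. ]), array([88.4, 16.7]), np.float64(41.2)], 'mean': array([ 0.5298, -0.3066]), 'ang': np.float64(-138.9), 'n': np.int32(1467)}
{'px': (np.float64(278.2), np.float64(192.9)), 'rect': [array([ 528.1, -308.3]), array([87.5, 16.7]), np.float64(41.2)], 'mean': array([ 0.5293, -0.307 ]), 'ang': np.float64(-138.9), 'n': np.int32(1447)}
{'px': (np.float64(278.3), np.float64(193.8)), 'rect': [array([ 527.4, -309. ]), array([85.6, 16.7]), np.float64(41.2)], 'mean': array([ 0.5287, -0.3077]), 'ang': np.float64(-139.3), 'n': np.int32(1404)}
(np.float64(436.1), np.float64(209.6)) [ 0.5249 -0.3095]
tri [ 0.52693955 -0.31022401  0.05743188] [[0.63642723 1.77286366]] [[-0.83456    -0.38095654]]
now [ 0.5319 -0.3035  0.2227] jawdir -48.42 q6 0.21 | shift [-5.2  0.9 22.7] mm, twist 0.88 tilt 0.34
```

```bash
python3 -m jog '[{"linear":[0.003,0.001,0.04],"twist":0.9,"gripper":0.085},{"linear":[0,0,0.04],"twist":0,"gripper":0.085},{"linear":[0,0,0.04],"twist":0,"gripper":0.085},{"linear":[0,0,0.03],"twist":0,"gripper":0.085},{"linear":[0,0,0.015],"twist":0,"gripper":0.085},{"linear":[0,0,0],"twist":0,"gripper":0.085}]' ; python3 - <<'E'
from h import *
goto(0.534,-0.303,0.032,-48.9)
w=cam("wrist"); cv2.imwrite("pics/w2.png",w["color"][:,:,::-1])
E
```

```text
time_s: 2.75
tool_pos: [0.5382, -0.3066, 0.0574]
tcp_rot: [2.939, 1.07, 0.012]
ft_force: [0.1, -0.4, -0.5]
opening: 0.0853
now [ 0.5382 -0.3066  0.0574] jawdir -49.99 q6 0.24 | shift [-1.  -5.8 25.3] mm, twist -1.09 tilt 0.91
```

View pics/w2.png

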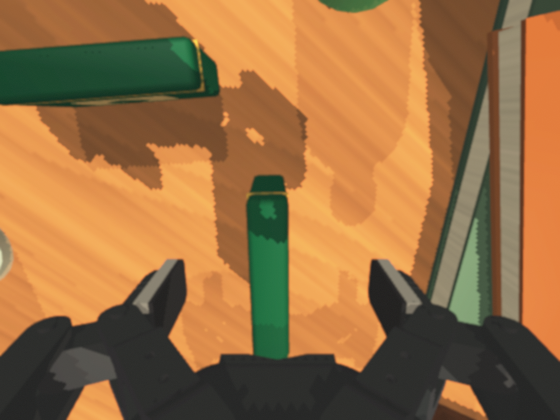

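```bash
python3 -m jog '[{"linear":[0,-0.003,0.01],"twist":-0.6,"gripper":0.085},{"linear":[0,-0.002,0.008],"twist":-0.5,"gripper":0.085},{"linear":[0,0,0.006],"twist":0,"gripper":0.085},{"linear":[0,0,0.0],"twist":0,"gripper":0.085}]' ; python3 - <<'E'
from h import *
goto(0.534,-0.303,0.032,-48.9)
w=cam("wrist"); cv2.imwrite("pics/w3.png",w["color"][:,:,::-1]);goto(0.534,-0.303,0.032,-48.9)
E
```

```text
time_s: 3.2
tool_pos: [0.5393, -0.3059, 0.0393]
tcp_rot: [2.918, 1.096, 0.023]
ft_force: [0.6, 0.6, 0.3]
opening: 0.0849
now [ 0.5393 -0.3059  0.0393] jawdir -48.83 q6 0.22 | shift [-2.1 -5.8  7.2] mm, twist 0.07 tilt 1.62
now [ 0.5396 -0.3061  0.0399] jawdir -48.83 q6 0.22 | shift [-2.2 -6.3  7.7] mm, twist 0.07 tilt 1.67
```

View pics/w3.png

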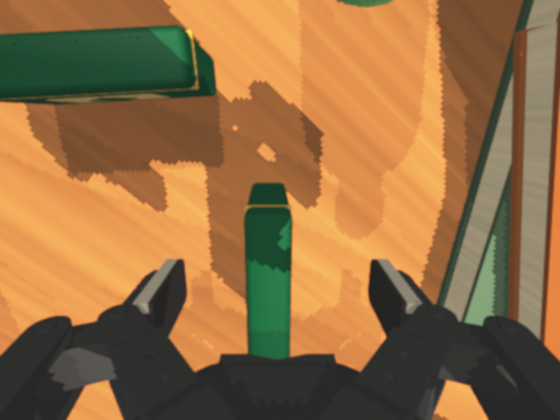

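```bash
for i in 1 2; do python3 - <<'E'
from h import *
s=monitor.state();p,R=tool();print(p.round(4),R[:,2].round(4),s["q"].round(4),s["qvel"].round(4),(s["q"][1]+s["q"][2]+s["q"][4]).round(4))
E
[ $i = 1 ] && python3 -m jog '[{"linear":[0,0,0],"twist":0,"gripper":0.085},{"linear":[0,0,0],"twist":0,"gripper":0.085},{"linear":[0,0,0],"twist":0,"gripper":0.085},{"linear":[0,0,0],"twist":0,"gripper":0.085}]'; done
```

```text
[ 0.5396 -0.3061  0.0399] [ 0.0229 -0.0181 -0.9996] [-6.3550e-01  2.1180e-01  1.7780e+00 -1.1000e-03  1.1226e+00  2.1720e-01] [ 0.0002 -0.0041 -0.0095 -0.0008  0.0022 -0.0002] 3.1124
time_s: 3.65
tool_pos: [0.5407, -0.3069, 0.0417]
tcp_rot: [2.915, 1.095, 0.026]
ft_force: [0.1, -0.7, 1.0]
opening: 0.0852
[ 0.5407 -0.3069  0.0417] [ 0.0253 -0.0199 -0.9995] [-6.3540e-01  2.1040e-01  1.7763e+00 -1.1000e-03  1.1227e+00  2.1720e-01] [ 0.0004 -0.004  -0.0009  0.0003 -0.0022  0.0017] 3.1094
```

```bash
python3 -m jog '[{"linear":[-0.002,-0.008,0.012],"twist":0,"gripper":0.085},{"linear":[0,-0.002,0.002],"twist":0,"gripper":0.085}]' ; python3 - <<'E'
from h import *
goto(0.534,-0.303,0.032,-48.9)
w=cam("wrist"); goto(0.534,-0.303,0.032,-48.9)
E
```

```text
time_s: 3.85
tool_pos: [0.5328, -0.3009, 0.0269]
tcp_rot: [2.914, 1.094, 0.027]
ft_force: [-0.3, 0.3, -0.3]
opening: 0.0847
now [ 0.5328 -0.3009  0.0269] jawdir -48.84 q6 0.22 | shift [-0.5  2.5 -5. ] mm, twist 0.06 tilt 1.9
now [ 0.5333 -0.3012  0.0275] jawdir -48.84 q6 0.22 | shift [-0.6  2.  -4.5] mm, twist 0.06 tilt 1.97
```

```bash
python3 -m jog '[{"linear":[0,0.001,-0.003],"twist":0,"gripper":0.0},{"linear":[0,0,0],"twist":0,"gripper":0.0},{"linear":[0,0,0],"twist":0,"gripper":0.0},{"linear":[0,0,0],"twist":0,"gripper":0.0},{"linear":[0,0,0],"twist":0,"gripper":0.0}]' 50; python3 - <<'E'
from h import *
goto(0.534,-0.303,0.032,-48.9)
w=cam("wrist"); cv2.imwrite("pics/w4.png",w["color"][:,:,::-1]);goto(0.534,-0.303,0.032,-48.9)
E
```

```text
time_s: 4.4
tool_pos: [0.534, -0.3019, 0.0308]
tcp_rot: [2.913, 1.094, 0.028]
ft_force: [1.5, 0.6, -1.0]
opening: 0.0193
now [ 0.534  -0.3019  0.0308] jawdir -48.84 q6 0.22 | shift [-0.7  0.9 -1.2] mm, twist 0.06 tilt 1.99
now [ 0.534  -0.3019  0.0308] jawdir -48.84 q6 0.22 | shift [-0.7  0.8 -1.2] mm, twist 0.06 tilt 2.0
```

View pics/w4.png

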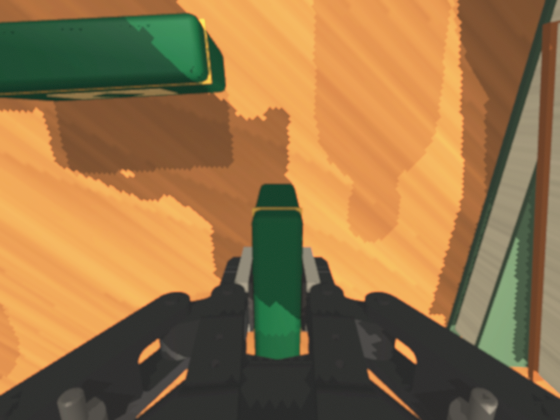

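```bash
python3 -m jog '[{"linear":[0,0,-0.03],"twist":0,"gripper":0.0},{"linear":[0,0,-0.04],"twist":0,"gripper":0.0},{"linear":[0,0,-0.04],"twist":0,"gripper":0.0},{"linear":[0,0,-0.04],"twist":8,"gripper":0.0},{"linear":[0,0,0],"twist":8,"gripper":0.0},{"linear":[0,0,0],"twist":8,"gripper":0.0},{"linear":[0,0,0],"twist":8,"gripper":0.0},{"linear":[0,0,0],"twist":8,"gripper":0.0},{"linear":[0,0,0],"twist":5,"gripper":0.0}]'; python3 - <<'E'
from h import *
goto(0.571,0.02,0.18,-94.2); _,R=tool(); print(R[:,2])
E
```

```text
time_s: 5.35
tool_pos: [0.5281, -0.2974, 0.1843]
tcp_rot: [3.121, -0.155, 0.037]
ft_force: [0.3, 0.4, -0.6]
opening: 0.0195
now [ 0.5281 -0.2974  0.1843] jawdir -95.68 q6 1.03 | shift [  11.3 -320.1   -0.4] mm, twist -1.48 tilt 1.68
[ 0.02312979 -0.01797107 -0.99957093]
```

```bash
python3 -m jog '[{"linear":[0.002,-0.04,0],"twist":-0.5,"gripper":0.0},{"linear":[0.002,-0.04,0],"twist":-0.5,"gripper":0.0},{"linear":[0.002,-0.04,0],"twist":-0.5,"gripper":0.0},{"linear":[0.002,-0.04,0],"twist":0,"gripper":0.0},{"linear":[0.002,-0.04,0],"twist":0,"gripper":0.0}]'; python3 - <<'E'
from h import *
w=cam("wrist"); cv2.imwrite("pics/w5.png",w["color"][:,:,::-1]);t=cam("top"); cv2.imwrite("pics/t5.png",t["color"][:,:,::-1])
goto(0.571,0.0255,0.18,-94.2); _,R=tool(); print(R[:,2])
E
```

```text
time_s: 5.85
tool_pos: [0.5547, -0.0975, 0.1798]
tcp_rot: [3.121, -0.13, 0.035]
ft_force: [1.6, 0.3, -0.8]
opening: 0.019
now [ 0.5548 -0.0948  0.1795] jawdir -94.46 q6 1.35 | shift [   6.8 -121.2   -2.2] mm, twist -0.26 tilt 1.56
[ 0.0213239  -0.0168405  -0.99963078]
```

View pics/w5.png

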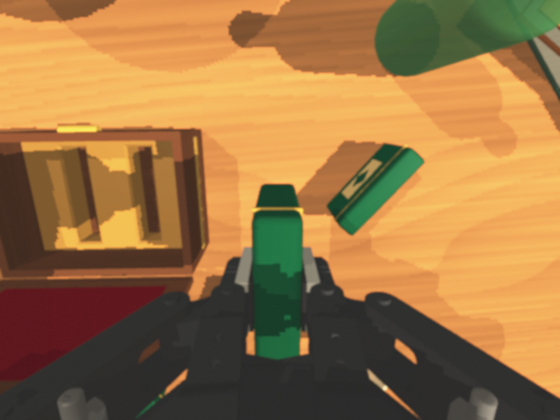

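View pics/t5.png

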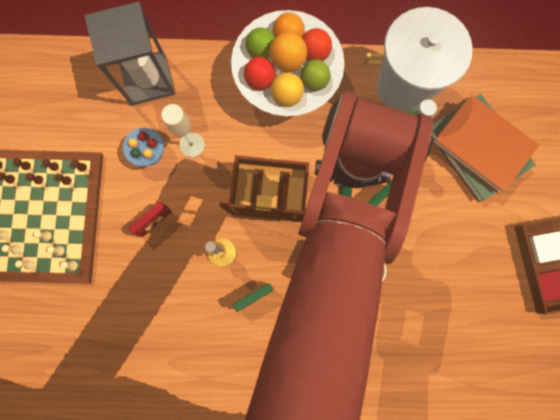

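```bash
python3 - <<'E'
from h import *
w=cam("wrist"); crop(w,0,115,220,290,3.5,"pics/w5c.png"); np.savez("w5.npz",color=w["color"],**{k:w[k] for k in("fx","fy","cx","cy","rvec","tvec","R","K")})
E
```

```text
(no output)
```

View pics/w5c.png

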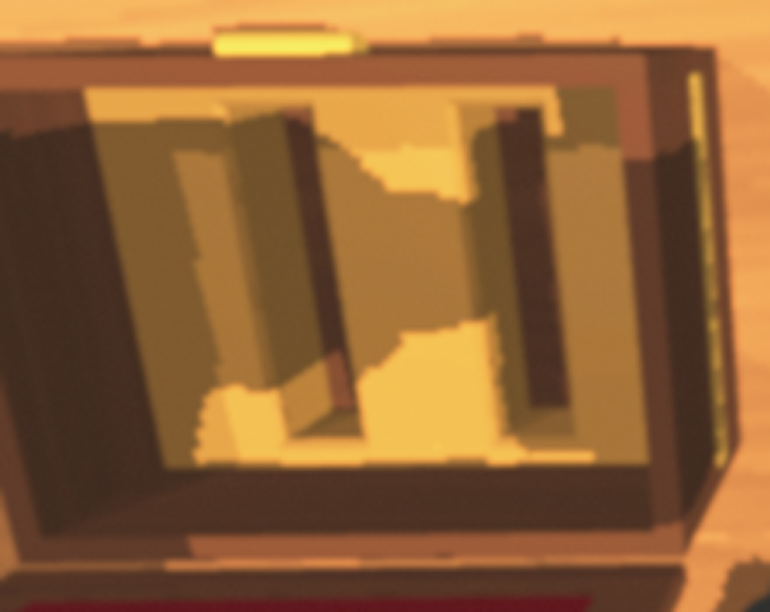

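```bash
python3 - <<'E'
from h import *
w=dict(np.load("w5.npz")); g=lambda x,y:((x+.5)/3.5-.5,115+(y+.5)/3.5-.5)
for n,p,z in [("FR",(647,53),.0765),("NR",(686,557),.0765),("FRin",(617,88),.0765),("NRin",(650,530),.0765),
 ("b far l",(452,105),.032),("b far r",(547,108),.032),("b near l",(502,437),.032),("b near r",(575,437),.032),
 ("a far l",(220,105),.032),("a far r",(313,105),.032),("a near r",(364,437),.032),("a bot near",(300,437),.032),
 ("block FL",(85,88),.032),("block NL",(165,468),.032),("block NR",(648,465),.032),("NLin",(42,538),.0765)]:
    print(n,plane(w,g(*p),z).round(4))
E
```

```text
FR [ 0.6218 -0.03    0.0765]
NR [ 0.5002 -0.0206  0.0765]
FRin [ 0.6149 -0.0223  0.0765]
NRin [ 0.5083 -0.0129  0.0765]
b far l [0.6123 0.0347 0.032 ]
b far r [0.6096 0.0103 0.032 ]
b near l [0.5197 0.0395 0.032 ]
b near r [0.518 0.019 0.032]
a far l [0.6171 0.0945 0.032 ]
a far r [0.6152 0.0706 0.032 ]
a near r [0.523  0.0782 0.032 ]
a bot near [0.5245 0.096  0.032 ]
block FL [0.624  0.1279 0.032 ]
block NL [0.5184 0.1362 0.032 ]
block NR [ 5.078e-01 -3.000e-04  3.200e-02]
NLin [0.5188 0.1352 0.0765]
```

```bash
python3 - <<'E'
from h import *
w=dict(np.load("w5.npz")); crop(w,220,170,340,370,3,"pics/w5t.png")
p,R=tool(); Rc=w["R"]@R  # tool->cam
o=R.T@(-w["R"].T@w["tvec"]-p)
def tp(uv,z):
    d=Rc.T@np.linalg.solve(w["K"],[*uv,1.]); return (o+d*(z-o[2])/d[2])*1000
for uv,z in [((262,186),.031),((294,186),.031),((253,211),-.033),((302,211),-.033),((255,355),-.033),((300,355),-.033)]: print(uv,tp(uv,z).round(1))
E
```

```text
(262, 186) [ 31.8 -11.1  31. ]
(294, 186) [31.9  7.1 31. ]
(253, 211) [ 37.2 -11.3 -33. ]
(302, 211) [ 37.2   6.7 -33. ]
(255, 355) [-27.5 -11.8 -33. ]
(300, 355) [-27.5   7.4 -33. ]
```

View pics/w5t.png

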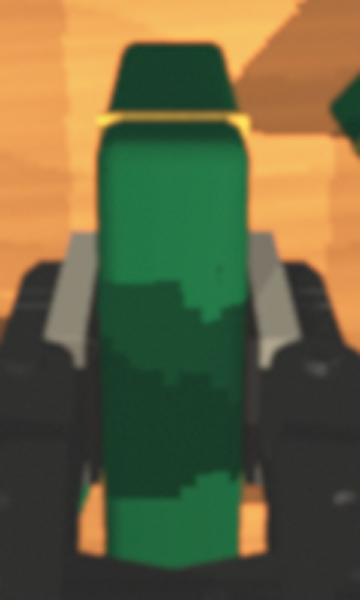

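```bash
python3 - <<'E'
from h import *
for i in range(2):
    w=cam("wrist");p,R=tool();o=R.T@(-w["R"].T@w["tvec"]-p); print(p.round(4),o.round(4),(R.T@w["R"].T@[0,0,1]).round(4),(R.T@w["R"].T@[1,0,0]).round(4),monitor.state()["qvel"].round(3))
w=dict(np.load("w5.npz"));o=R.T@(-w["R"].T@w["tvec"]-p); print(o)
E
```

```text
[ 0.5548 -0.0983  0.1798] [ 0.0721 -0.0019 -0.1426] [-2.874e-01  2.000e-04  9.578e-01] [1.7e-03 1.0e+00 3.0e-04] [-0.038  0.004 -0.009 -0.005 -0.001 -0.001]
[ 0.5549 -0.0992  0.1799] [ 0.0721 -0.0014 -0.1426] [-2.873e-01  5.000e-04  9.578e-01] [ 1.4e-03  1.0e+00 -1.0e-04] [-0.025  0.002 -0.006  0.002  0.001  0.002]
[ 0.07186283 -0.00481678 -0.14231285]
```

```bash
python3 -m jog '[{"linear":[0.006,-0.035,0.01],"twist":0,"gripper":0.0},{"linear":[0.005,-0.04,0.01],"twist":0,"gripper":0.0},{"linear":[0,-0.03,0],"twist":0,"gripper":0.0},{"linear":[0,-0.015,0],"twist":0,"gripper":0.0},{"linear":[0,0,0],"twist":0,"gripper":0.0}]'; python3 - <<'E'
from h import *
w=cam("wrist");goto(0.574,0.0267,0.15,-94.6)
w=cam("wrist");cv2.imwrite("pics/w6.png",w["color"][:,:,::-1]);t=cam("side"); cv2.imwrite("pics/s6.png",t["color"][:,:,::-1])
goto(0.574,0.0267,0.15,-94.6); _,R=tool(); print(R[:,2])
E
```

```text
time_s: 6.6
tool_pos: [0.5782, 0.0143, 0.1575]
tcp_rot: [3.116, -0.147, 0.037]
ft_force: [0.2, -0.5, -1.9]
opening: 0.0194
now [0.5782 0.0134 0.1577] jawdir -95.48 q6 1.58 | shift [ -5.6 -13.    7.3] mm, twist -0.88 tilt 1.87
now [0.5783 0.0126 0.158 ] jawdir -95.56 q6 1.58 | shift [ -5.8 -13.7   7.5] mm, twist -0.96 tilt 1.89
[ 0.02336247 -0.02334947 -0.99945435]
```

View pics/w6.png

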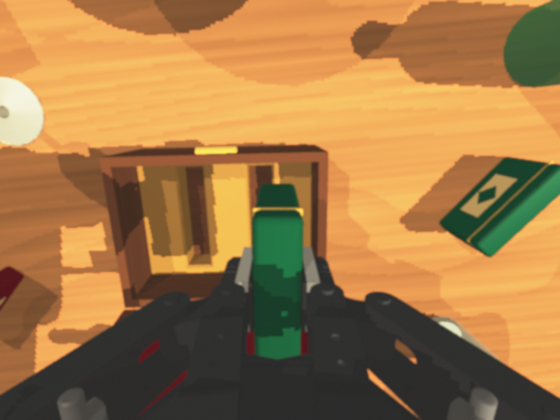

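View pics/s6.png

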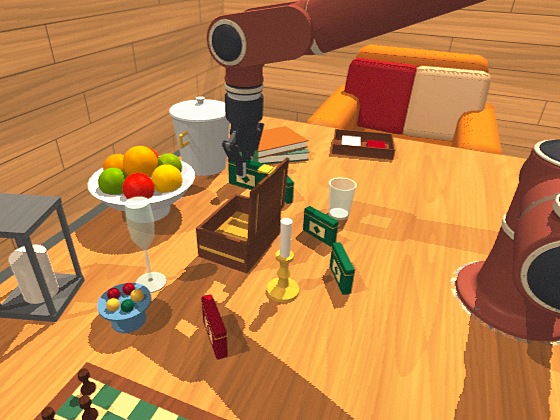

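```bash
python3 - <<'E'
from h import *
s=cam("side");crop(s,215,130,295,215,8,"pics/s6c.png")
p,R=tool();o=R.T@(-s["R"].T@s["tvec"]-p);Rc=s["R"]@R
import pickle;pickle.dump((s,p,R),open("s6.pkl","wb"))
# project expected tin +y face corners with centre -10
for xo in (-10,):
  P=np.array([[xo+a,-10,z] for a in(-45,45) for z in(-33,31)])/1000
  print((proj(s,p+P@R.T)-[215,130]).round(1)*8)
E
```

```text
[[395.2 303.2]
 [388.8 513.6]
 [ 98.4 219.2]
 [104.  425.6]]
```

View pics/s6c.png

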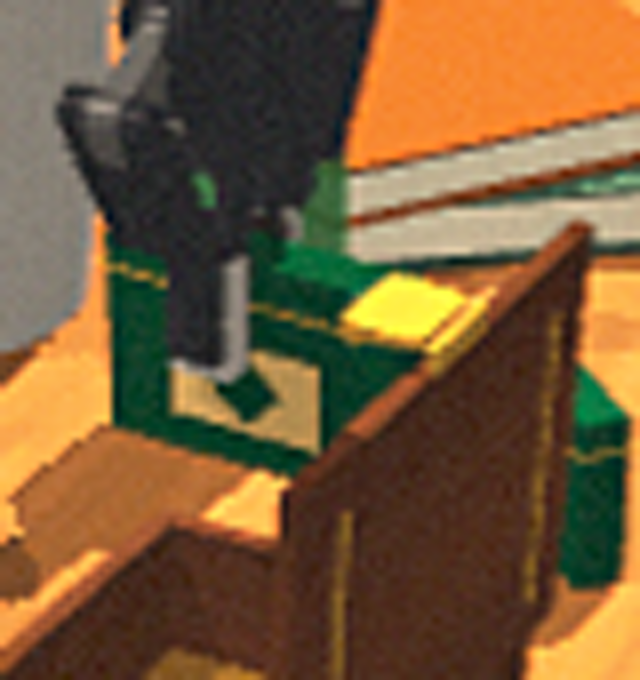

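```bash
python3 - <<'E'
from h import *
goto(0.575,0.0268,0.085,-94.6)
E
python3 -m jog '[{"linear":[-0.004,-0.014,0.02],"twist":-1,"gripper":0.0},{"linear":[0,0,0.025],"twist":0,"gripper":0.0},{"linear":[0,0,0.02],"twist":0,"gripper":0.0}]'; python3 - <<'E'
from h import *
for i in range(4):
  w=cam("wrist");goto(0.575,0.0268,0.085,-94.6)
cv2.imwrite("pics/w7.png",w["color"][:,:,::-1]);t=cam("side"); cv2.imwrite("pics/s7.png",t["color"][:,:,::-1])
E
```

```text
now [0.5783 0.0126 0.1581] jawdir -95.58 q6 1.58 | shift [ -6.5 -15.3  72.6] mm, twist -0.98 tilt 1.89
time_s: 7.1
tool_pos: [0.5815, 0.0212, 0.097]
tcp_rot: [3.114, -0.132, 0.056]
ft_force: [-0.3, 0.6, -1.0]
opening: 0.0193
now [0.5791 0.0212 0.0931] jawdir -94.88 q6 1.58 | shift [-4.8 -5.4  7.8] mm, twist -0.28 tilt 2.18
now [0.579  0.0214 0.0943] jawdir -94.87 q6 1.58 | shift [-4.7 -5.3  9. ] mm, twist -0.27 tilt 2.15
now [0.5802 0.0215 0.0961] jawdir -94.87 q6 1.58 | shift [-6.  -5.1 10.8] mm, twist -0.27 tilt 2.28
now [0.5813 0.0216 0.0976] jawdir -94.86 q6 1.58 | shift [-7.1 -5.  12.3] mm, twist -0.26 tilt 2.41
```

View pics/w7.png

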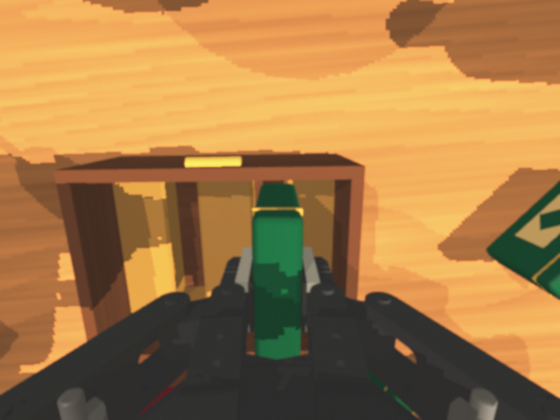

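```bash
python3 -m jog '[{"linear":[-0.007,-0.005,0.008],"twist":-0.3,"gripper":0.0},{"linear":[-0.001,0,0.0],"twist":0,"gripper":0.0}]'; python3 - <<'E'
from h import *
for i in range(4):
  w=cam("wrist");goto(0.575,0.0268,0.085,-94.6)
cv2.imwrite("pics/w8.png",w["color"][:,:,::-1]);t=cam("side"); cv2.imwrite("pics/s8.png",t["color"][:,:,::-1])
E
```

```text
time_s: 7.55
tool_pos: [0.5761, 0.0268, 0.0926]
tcp_rot: [3.115, -0.124, 0.064]
ft_force: [-0.7, 0.3, -0.9]
opening: 0.0193
now [0.577  0.0266 0.0937] jawdir -94.58 q6 1.59 | shift [-2.4 -0.2  8.6] mm, twist 0.02 tilt 2.85
now [0.5775 0.0265 0.0941] jawdir -94.59 q6 1.59 | shift [-2.9 -0.3  8.9] mm, twist 0.01 tilt 2.89
now [0.5776 0.0265 0.0941] jawdir -94.59 q6 1.59 | shift [-3.  -0.3  8.9] mm, twist 0.01 tilt 2.89
now [0.5775 0.0265 0.0939] jawdir -94.6 q6 1.59 | shift [-3.  -0.3  8.8] mm, twist 0.0 tilt 2.87
```

View pics/w8.png

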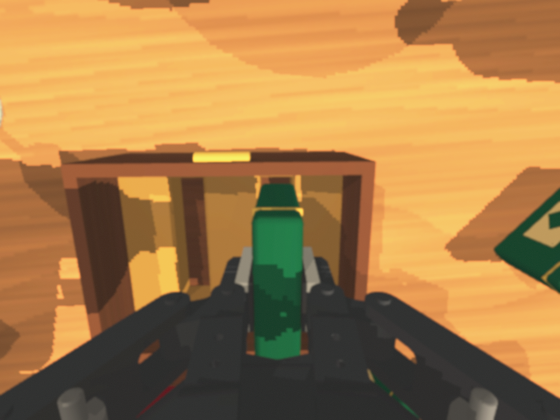

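View pics/s8.png

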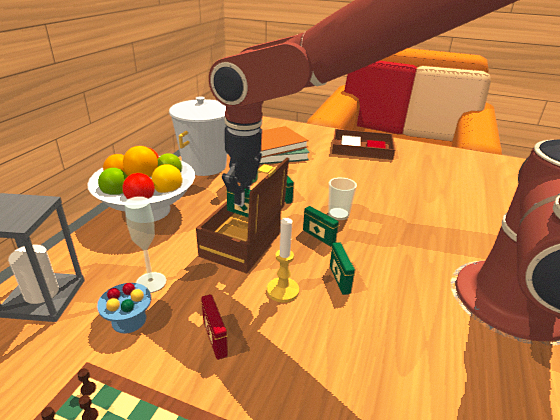

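```bash
python3 -m jog '[{"linear":[-0.005,-0.001,0.018],"twist":0,"gripper":0.0},{"linear":[-0.002,-0.001,0.01],"twist":0,"gripper":0.0}]'; python3 - <<'E'
from h import *
for i in range(3):
  w=cam("wrist");goto(0.5748,0.0272,0.036,-94.6)
cv2.imwrite("pics/w9.png",w["color"][:,:,::-1]);t=cam("side"); crop(t,180,140,300,275,5,"pics/s9.png");print(tool()[1][:,2],monitor.state()["ft_force"])
E
```

```text
time_s: 8.0
tool_pos: [0.574, 0.0281, 0.0675]
tcp_rot: [3.114, -0.124, 0.077]
ft_force: [-0.6, 0.0, -1.2]
opening: 0.0194
now [0.5735 0.0282 0.0663] jawdir -94.6 q6 1.59 | shift [-0.1  0.3 30.4] mm, twist -0.0 tilt 3.07
now [0.5738 0.0282 0.0671] jawdir -94.6 q6 1.59 | shift [-0.4  0.2 31.1] mm, twist 0.0 tilt 3.08
now [0.5745 0.028  0.0681] jawdir -94.6 q6 1.59 | shift [-1.2  0.1 32.1] mm, twist -0.0 tilt 3.16
[ 0.04974913 -0.02640394 -0.99841267] [ 0.21853402  0.27260531 -1.40171108]
```

View pics/w9.png

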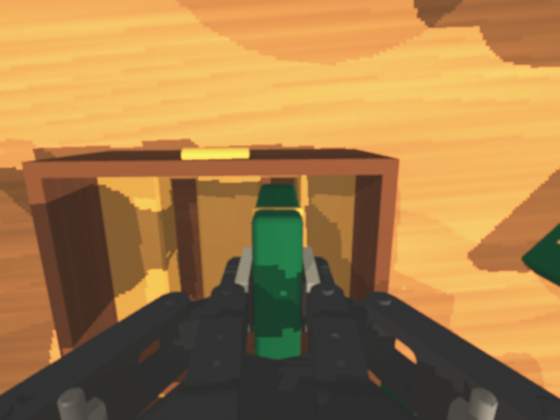

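View pics/s9.png

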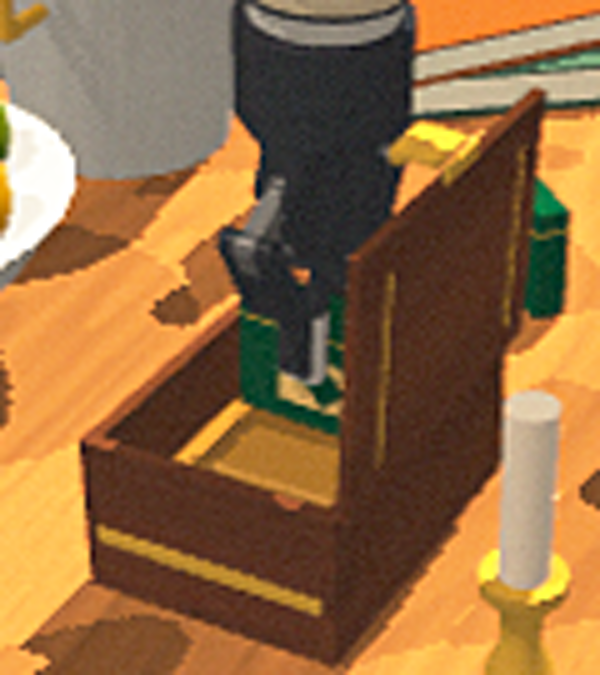

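```bash
python3 -m jog '[{"linear":[-0.002,-0.0005,0.016],"twist":0,"gripper":0.0},{"linear":[-0.001,0,0.008],"twist":0,"gripper":0.0}]'; python3 - <<'E'
from h import *
for i in range(2):
  w=cam("wrist");goto(0.5748,0.0272,0.036,-94.6)
cv2.imwrite("pics/w10.png",w["color"][:,:,::-1]);t=cam("side"); crop(t,180,140,300,275,5,"pics/s10.png");print(tool()[1][:,2],monitor.state()["ft_force"])
E
```

```text
time_s: 8.4
tool_pos: [0.5759, 0.0274, 0.0543]
tcp_rot: [3.111, -0.122, 0.079]
ft_force: [-39.0, 3.9, 56.5]
opening: 0.0195
now [0.576  0.0274 0.0545] jawdir -94.52 q6 1.59 | shift [-2.1 -0.1 18.4] mm, twist 0.08 tilt 3.3
now [0.5759 0.0274 0.0545] jawdir -94.52 q6 1.59 | shift [-2.1 -0.1 18.4] mm, twist 0.08 tilt 3.33
[ 0.05080624 -0.02893733 -0.99828921] [-25.74082365   1.32617841  33.98132075]
```

View pics/w10.png

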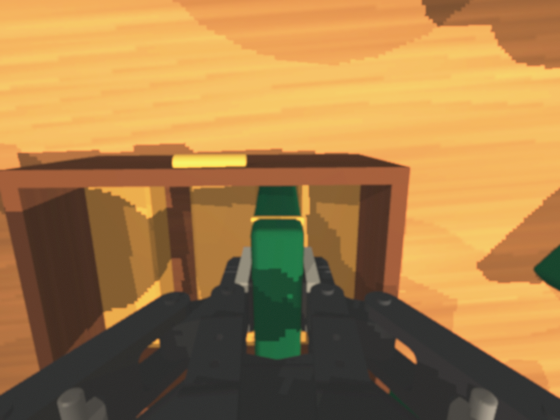

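View pics/s10.png

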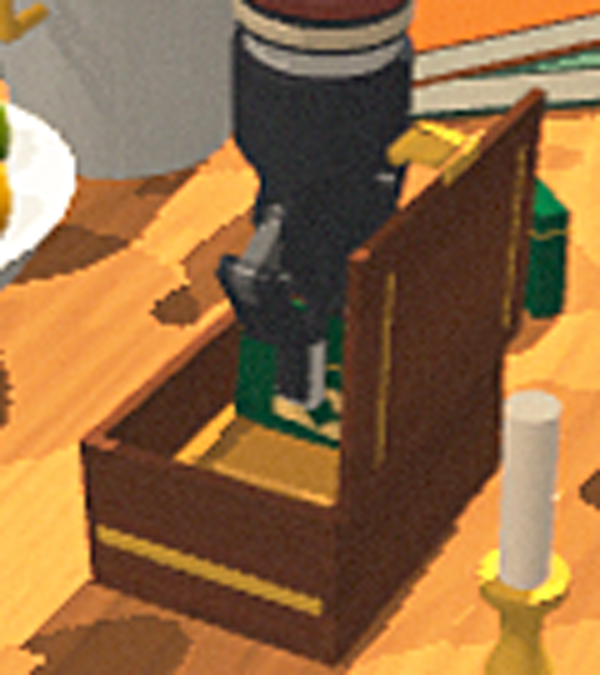

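```bash
python3 -m jog '[{"linear":[-0.003,0,-0.006],"twist":0,"gripper":0.0},{"linear":[-0.003,0,0],"twist":0,"gripper":0.0}]'; python3 - <<'E'
from h import *
for i in range(2):
  w=cam("wrist");goto(0.5748,0.0272,0.036,-94.6)
cv2.imwrite("pics/w11.png",w["color"][:,:,::-1]);print(tool()[1][:,2],monitor.state()["ft_force"])
E
```

```text
time_s: 8.75
tool_pos: [0.5712, 0.0279, 0.0628]
tcp_rot: [3.11, -0.121, 0.087]
ft_force: [0.5, 0.2, -1.1]
opening: 0.0192
now [0.5702 0.028  0.0617] jawdir -94.51 q6 1.59 | shift [ 3.3 -0.3 25.9] mm, twist 0.09 tilt 3.48
now [0.5697 0.028  0.0609] jawdir -94.51 q6 1.59 | shift [ 3.8 -0.3 25.1] mm, twist 0.09 tilt 3.4
[ 0.05157441 -0.02942331 -0.99823562] [-0.04824293  0.04697009 -1.27902288]
```

View pics/w11.png

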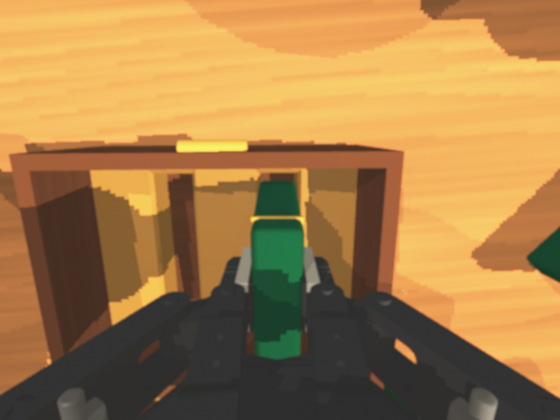

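```bash
cat >> h.py <<'E'
def tp(w,p,R,uv,z):
    Rc=w["R"]@R; o=R.T@(-w["R"].T@w["tvec"]-p); d=Rc.T@np.linalg.solve(w["K"],[*uv,1.]); return (o+d*(z-o[2])/d[2])*1000
E
python3 - <<'E'
from h import *
w=cam("wrist");p,R=tool()
crop(w,180,150,380,250,4,"pics/w11c.png")
for z in (.025,.028,.031): print("bot",z,tp(w,p,R,(278,182),z).round(1))
for z in (-.025,-.029,-.033): print("seam",z,tp(w,p,R,(278,217),z).round(1))
print(plane(w,(278,168),.032),plane(w,(250,168),.032))
E
```

```text
bot 0.025 [35.8  0.1 25. ]
bot 0.028 [35.1  0.1 28. ]
bot 0.031 [34.4  0.2 31. ]
seam -0.025 [ 32.3  -0.  -25. ]
seam -0.029 [ 33.7  -0.  -29. ]
seam -0.033 [ 35.   -0.1 -33. ]
[0.61341835 0.02361163 0.032     ] [0.61470162 0.03926056 0.032     ]
```

View pics/w11c.png

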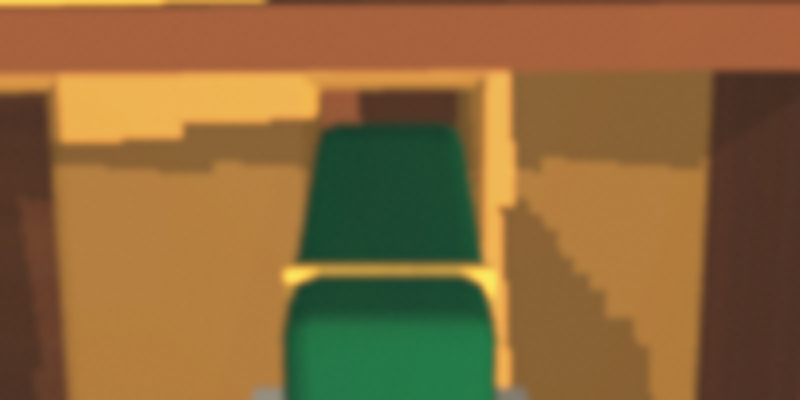

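```bash
python3 -m jog '[{"linear":[0.003,0.001,0.012],"twist":0,"gripper":0.0}]'; python3 - <<'E'
from h import *
for i in range(2):
  w=cam("wrist");goto(0.573,0.0268,0.036,-94.6);print(tool()[1][:,2],monitor.state()["ft_force"])
crop(w,180,150,380,250,4,"pics/w12.png")
E
```

```text
time_s: 9.0
tool_pos: [0.573, 0.0264, 0.0495]
tcp_rot: [3.111, -0.121, 0.079]
ft_force: [-5.0, -3.1, -1.8]
opening: 0.0194
now [0.5714 0.0262 0.0457] jawdir -94.52 q6 1.59 | shift [ 1.1 -1.   9.7] mm, twist 0.08 tilt 3.12
[ 0.04589237 -0.02921223 -0.99851917] [-1.19658358  0.09617365 -0.92806594]
now [0.5716 0.0263 0.0457] jawdir -94.52 q6 1.59 | shift [ 0.9 -0.9  9.8] mm, twist 0.08 tilt 3.16
[ 0.04689082 -0.02906535 -0.99847707] [ 0.09765929  0.03669999 -1.43582514]
```

View pics/w12.png

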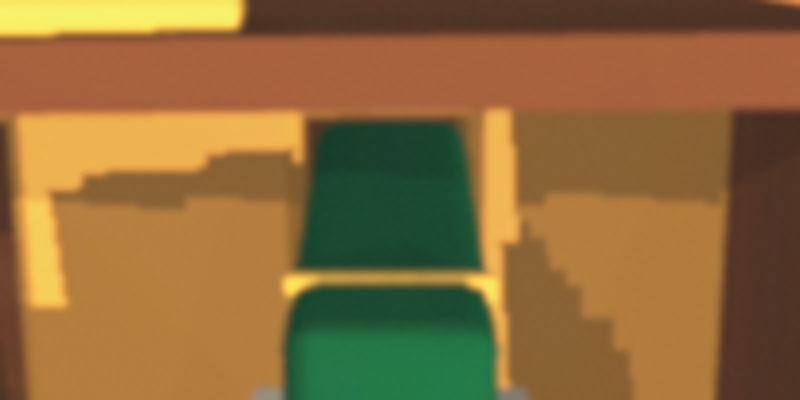

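```bash
python3 -m jog '[{"linear":[0.0,0,0.009],"twist":0,"gripper":0.0}]'; python3 - <<'E'
from h import *
for i in range(2):
  w=cam("wrist");goto(0.573,0.0268,0.036,-94.6);print(tool()[1][:,2],monitor.state()["ft_force"])
crop(w,180,150,380,250,4,"pics/w13.png")
t=cam("side"); crop(t,180,140,300,275,5,"pics/s13.png")
E
```

```text
time_s: 9.2
tool_pos: [0.5745, 0.0259, 0.0387]
tcp_rot: [3.111, -0.122, 0.082]
ft_force: [2.5, -0.1, 21.7]
opening: 0.0193
now [0.5749 0.0258 0.038 ] jawdir -94.54 q6 1.59 | shift [-2.1 -0.9  1.8] mm, twist 0.06 tilt 3.45
[ 0.05264376 -0.02928736 -0.99818379] [ 1.63260735 -1.11951051  8.09739461]
now [0.5747 0.0258 0.0382] jawdir -94.54 q6 1.59 | shift [-1.9 -0.9  2.1] mm, twist 0.06 tilt 3.43
[ 0.05219342 -0.02929653 -0.99820717] [ 2.60732801 -0.22223586  4.35334651]
```

View pics/w13.png

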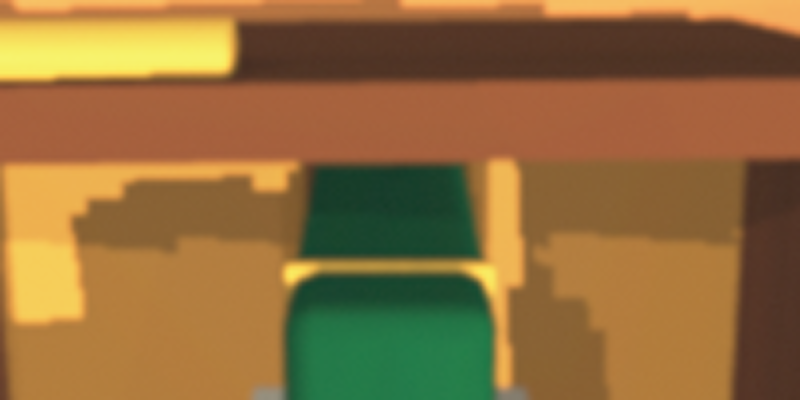

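View pics/s13.png

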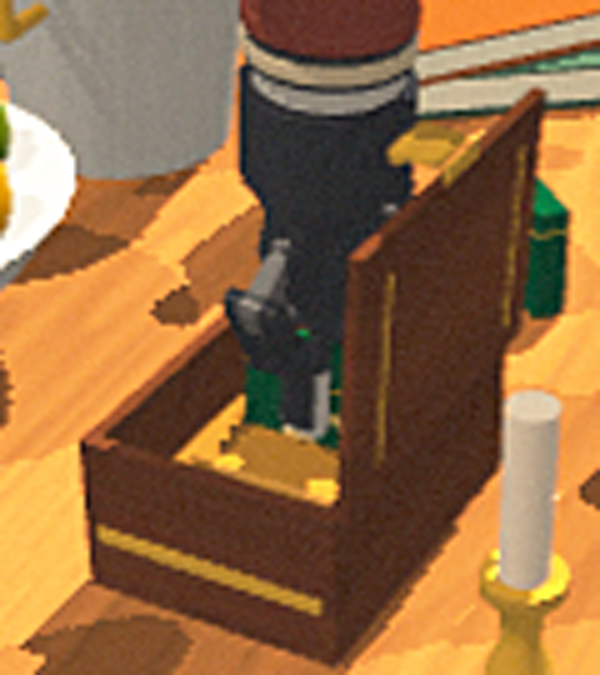

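```bash
python3 -m jog '[{"linear":[0,0,0],"twist":0,"gripper":0.04},{"linear":[0,0,0],"twist":0,"gripper":0.04},{"linear":[0,0,-0.01],"twist":0,"gripper":0.04},{"linear":[0,0,-0.025],"twist":0,"gripper":0.04},{"linear":[0,0,-0.03],"twist":0,"gripper":0.04}]'; python3 - <<'E'
from h import *
w=cam("wrist");goto(0.573,0.0268,0.036,-94.6);print(tool()[1][:,2],monitor.state()["ft_force"])
cv2.imwrite("pics/w14.png",w["color"][:,:,::-1])
t=cam("side"); crop(t,180,140,300,275,5,"pics/s14.png")
E
```

```text
time_s: 9.85
tool_pos: [0.5675, 0.0279, 0.098]
tcp_rot: [3.112, -0.123, 0.066]
ft_force: [0.8, -0.7, 0.5]
opening: 0.04
now [0.5711 0.0279 0.1045] jawdir -94.55 q6 1.59 | shift [-1.7 -0.8 68.5] mm, twist 0.05 tilt 3.34
[ 0.05072599 -0.02875987 -0.99829842] [ 3.47596647 -0.19161446  2.96340448]
```

View pics/w14.png

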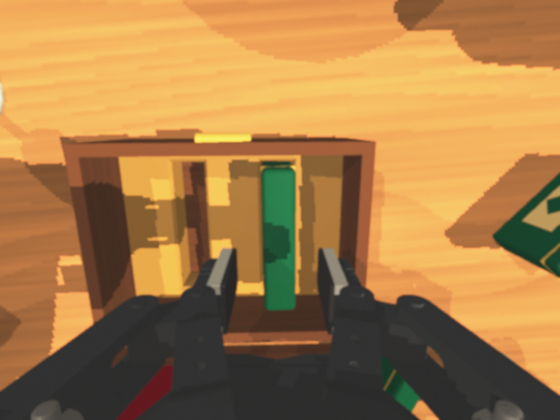

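View pics/s14.png

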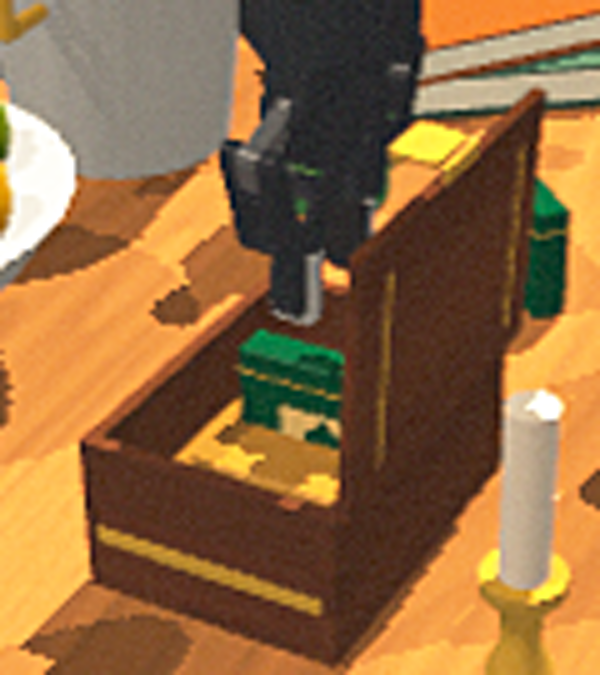

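```bash
python3 - <<'E'
from h import *
w=cam("wrist");s=cam("side");goto(0.573,0.0268,0.036,-94.6)
crop(w,230,130,330,330,3.5,"pics/w15.png");crop(s,215,190,265,245,12,"pics/s15.png")
for th in (50,65): print(topface(w,lambda r,g,b:(g>th)&(g>1.5*r),(250,150,305,320),.07))
import pickle;pickle.dump((w,s),open("d15.pkl","wb"))
E
```

```text
now [0.5694 0.0278 0.0996] jawdir -94.55 q6 1.59 | shift [ 0.6 -0.9 63.7] mm, twist 0.05 tilt 3.13
{'px': (np.float64(278.7), np.float64(242.0)), 'rect': [array([566.8,  26.5]), array([18.7, 88.6]), np.float64(86.0)], 'mean': array([0.5691, 0.0265]), 'ang': np.float64(176.3), 'n': np.int32(4056)}
{'px': (np.float64(278.8), np.float64(241.8)), 'rect': [array([566.8,  26.5]), array([18.7, 88.6]), np.float64(86.0)], 'mean': array([0.5691, 0.0264]), 'ang': np.float64(176.4), 'n': np.int32(4003)}
```

View pics/w15.png

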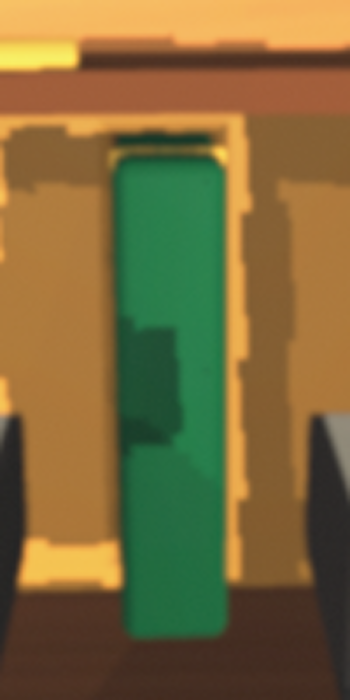

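View pics/s15.png

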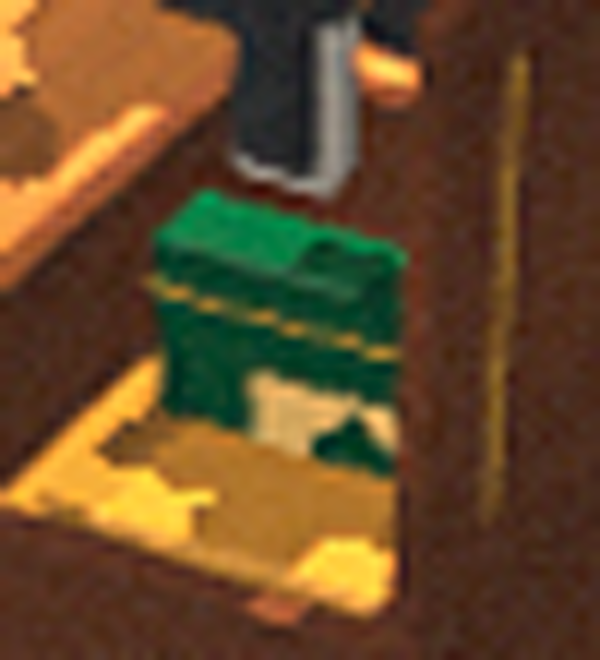

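```bash
python3 - <<'E'
from h import *
import pickle;w,s=pickle.load(open("d15.pkl","rb"))
W=lambda x,y:(230+(x+.5)/3.5-.5,130+(y+.5)/3.5-.5);S=lambda x,y:(215+(x+.5)/12-.5,190+(y+.5)/12-.5)
for a,b in [((115,160),(155,237)),((222,160),(205,192)),((112,150),(148,282))]:
    P=tri([(w,W(*a)),(s,S(*b))]);print(P.round(4),(proj(w,P)-W(*a)).round(1),(proj(s,P)-S(*b)).round(1))
E
```

```text
[0.6112 0.0326 0.0683] [[0. 0.]] [[-0.  0.]]
[0.6096 0.0147 0.0685] [[0.1 0.2]] [[-0.1  0. ]]
[0.612  0.0335 0.0585] [[-0.4 -0.6]] [[ 0.2 -0. ]]
```

```bash
python3 -m jog '[{"linear":[0,0,-0.05],"twist":0,"gripper":0.04},{"linear":[0,0,-0.05],"twist":0,"gripper":0.04},{"linear":[0,0,-0.05],"twist":0,"gripper":0.085},{"linear":[-0.013,-0.04,0],"twist":0,"gripper":0.085},{"linear":[-0.013,-0.04,0],"twist":0,"gripper":0.085},{"linear":[-0.013,-0.04,0],"twist":0,"gripper":0.085},{"linear":[-0.013,-0.04,0],"twist":0,"gripper":0.085},{"linear":[-0.013,-0.04,0],"twist":0,"gripper":0.085},{"linear":[-0.013,-0.04,0],"twist":0,"gripper":0.085},{"linear":[-0.013,-0.04,0],"twist":0,"gripper":0.085}]'; python3 - <<'E'
from h import *
w=cam("wrist");
for i in range(2):
    w=cam("wrist");goto(0.4985,0.312,0.2,-136);print(tool()[1][:,2])
t=cam("top");cv2.imwrite("pics/t16.png",t["color"][:,:,::-1])
E
```

```text
time_s: 11.05
tool_pos: [0.4872, 0.323, 0.2272]
tcp_rot: [3.108, -0.14, 0.036]
ft_force: [0.3, 0.4, 0.5]
opening: 0.0847
now [0.4859 0.3253 0.2264] jawdir -94.85 q6 2.14 | shift [13.1 11.4 27.1] mm, twist 41.15 tilt 2.08
[ 0.01983763 -0.03030669 -0.99934377]
now [0.4869 0.3233 0.2268] jawdir -94.95 q6 2.14 | shift [11.9  9.4 27.4] mm, twist 41.05 tilt 2.17
[ 0.02080492 -0.03171163 -0.9992805 ]
```

View pics/t16.png

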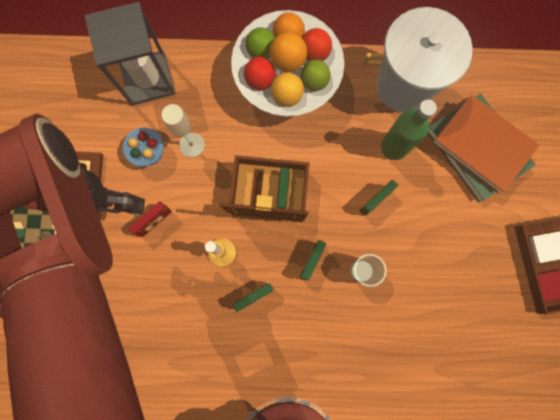

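```bash
python3 -m jog '[{"linear":[0.012,0.010,0],"twist":8.2,"gripper":0.085},{"linear":[0,0,0],"twist":8.2,"gripper":0.085},{"linear":[0,0,0],"twist":8.2,"gripper":0.085},{"linear":[0,0,0],"twist":8.2,"gripper":0.085},{"linear":[0,0,0],"twist":8.2,"gripper":0.085}]'; python3 - <<'E'
from h import *
for i in range(3): w=cam("wrist")
goto(0.4985,0.312,0.2,-136);print(tool()[1][:,2])
cv2.imwrite("pics/w17.png",w["color"][:,:,::-1])
A=topface(w,lambda r,g,b:(r>110)&(g<70)&(r>2.2*g),(200,100,360,300),.064);print(A)
E
```

```text
time_s: 11.75
tool_pos: [0.5002, 0.303, 0.2236]
tcp_rot: [2.846, -1.263, 0.046]
ft_force: [-0.9, -0.5, 0.5]
opening: 0.0853
now [0.5001 0.3035 0.2238] jawdir -137.32 q6 2.84 | shift [-8.2 -4.9 23.5] mm, twist -1.32 tilt 2.31
[ 0.01623951 -0.03681021 -0.99919032]
{'px': (np.float64(268.9), np.float64(207.1)), 'rect': [array([494.1, 318. ]), array([19.1, 90.1]), np.float64(43.6)], 'mean': array([0.4948, 0.3172]), 'ang': np.float64(133.8), 'n': np.int32(1572)}
```

View pics/w17.png

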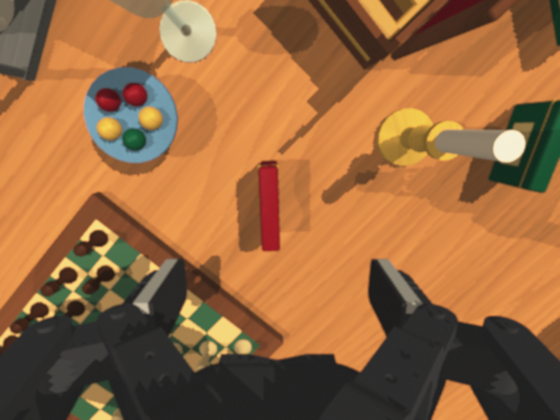

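```bash
python3 - <<'E'
from h import *
goto(0.500,0.311,0.031,-136.2)
E
python3 -m jog '[{"linear":[-0.006,-0.008,0.045],"twist":-1.2,"gripper":0.085},{"linear":[-0.004,-0.002,0.045],"twist":0,"gripper":0.085},{"linear":[-0.003,-0.002,0.045],"twist":0,"gripper":0.085}]'; python3 - <<'E'
from h import *
for i in range(2): w=cam("wrist")
goto(0.500,0.311,0.031,-136.2);print(tool()[1][:,2])
cv2.imwrite("pics/w18.png",w["color"][:,:,::-1])
E
```

```text
now [0.5001 0.3035 0.2238] jawdir -137.32 q6 2.84 | shift [-12.9  -7.6 192.4] mm, twist -1.12 tilt 2.31
time_s: 12.2
tool_pos: [0.5106, 0.3175, 0.0957]
tcp_rot: [2.883, -1.215, 0.069]
ft_force: [0.5, 0.1, 0.3]
opening: 0.085
now [0.5045 0.3146 0.0878] jawdir -135.75 q6 2.84 | shift [-2.8  5.  56.8] mm, twist 0.45 tilt 2.34
[ 0.01930368 -0.03593138 -0.99916781]
```

View pics/w18.png

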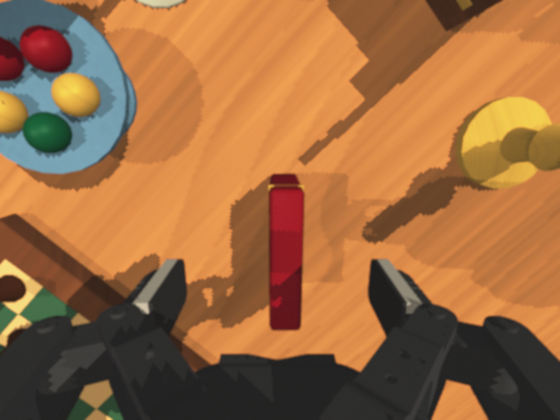

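```bash
python3 -m jog '[{"linear":[-0.002,0.004,0.045],"twist":0.4,"gripper":0.085},{"linear":[-0.001,0.002,0.011],"twist":0,"gripper":0.085}]'; python3 - <<'E'
from h import *
for i in range(2): w=cam("wrist")
goto(0.500,0.311,0.031,-136.2);print(tool()[1][:,2])
cv2.imwrite("pics/w19.png",w["color"][:,:,::-1])
print(topface(w,lambda r,g,b:(r>80)&(g<60)&(r>2.2*g),(230,180,330,360),.064))
E
```

```text
time_s: 12.5
tool_pos: [0.5025, 0.3113, 0.0387]
tcp_rot: [2.871, -1.219, 0.055]
ft_force: [-0.9, -0.8, -0.6]
opening: 0.0855
now [0.5058 0.313  0.0431] jawdir -136.02 q6 2.84 | shift [-3.1  5.6 12. ] mm, twist 0.18 tilt 2.5
[ 0.03139214 -0.03040363 -0.99904462]
{'px': (np.float64(283.7), np.float64(256.0)), 'rect': [array([509.7, 301.9]), array([19.4, 45.1]), np.float64(44.7)], 'mean': array([0.5111, 0.3008]), 'ang': np.float64(133.9), 'n': np.int32(4242)}
```

View pics/w19.png

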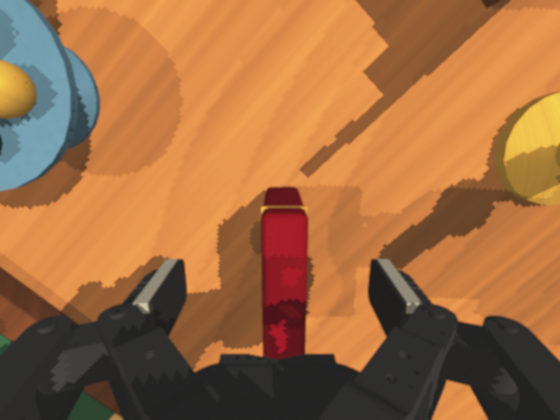

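```bash
python3 -m jog '[{"linear":[-0.004,0.006,0.016],"twist":0.2,"gripper":0.085},{"linear":[0,0.001,0],"twist":0,"gripper":0.0},{"linear":[0,0,0],"twist":0,"gripper":0.0},{"linear":[0,0,0],"twist":0,"gripper":0.0},{"linear":[0,0,0],"twist":0,"gripper":0.0},{"linear":[0,0,0],"twist":0,"gripper":0.0}]' 50; python3 - <<'E'
from h import *
goto(0.500,0.311,0.031,-136.2);print(tool()[1][:,2])
w=cam("wrist")
p,R=tool()
for z in (.028,.031): print("bot",z,tp(w,p,R,(278,186),z).round(1))
cv2.imwrite("pics/w20.png",w["color"][:,:,::-1]);crop(w,180,150,380,290,4,"pics/w20c.png")
E
```

```text
time_s: 13.2
tool_pos: [0.505, 0.3138, 0.0371]
tcp_rot: [2.887, -1.23, 0.082]
ft_force: [1.1, 0.4, -1.6]
opening: 0.0192
now [0.505  0.3138 0.0371] jawdir -136.13 q6 2.85 | shift [-1.8  5.6  5.9] mm, twist 0.07 tilt 3.01
[ 0.04719921 -0.02291505 -0.99862262]
bot 0.028 [32.6  0.8 28. ]
bot 0.031 [31.9  0.8 31. ]
```

View pics/w20c.png

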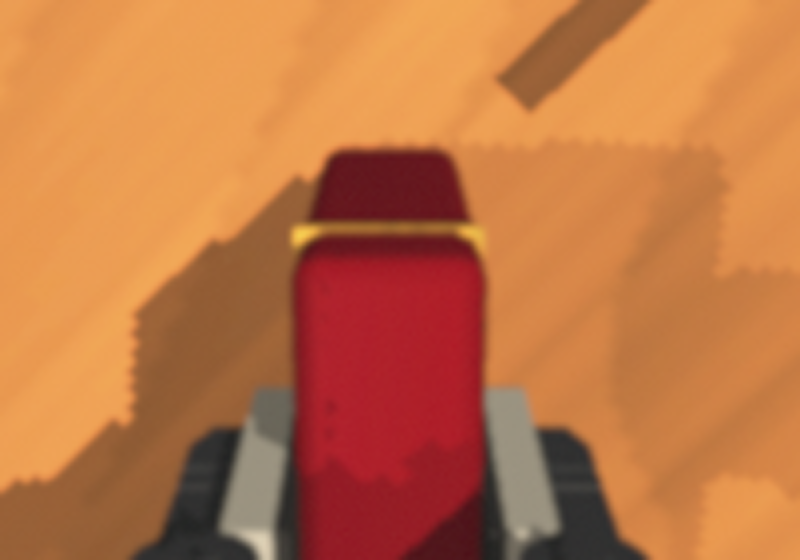

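```bash
python3 -m jog '[{"linear":[0,0,-0.03],"twist":0,"gripper":0.0},{"linear":[0,0,-0.05],"twist":0,"gripper":0.0},{"linear":[0,0,-0.05],"twist":0,"gripper":0.0},{"linear":[0,0,-0.05],"twist":-8.4,"gripper":0.0},{"linear":[0,0,0],"twist":-8.4,"gripper":0.0},{"linear":[0,0,0],"twist":-8.4,"gripper":0.0},{"linear":[0,0,0],"twist":-8.4,"gripper":0.0},{"linear":[0,0,0],"twist":-8.4,"gripper":0.0}]'; python3 - <<'E'
from h import *
for i in range(2): w=cam("wrist")
goto(0.581,0.087,0.17,-94.5);print(tool()[1][:,2])
E
```

```text
time_s: 14.05
tool_pos: [0.4946, 0.3174, 0.222]
tcp_rot: [3.116, -0.083, 0.067]
ft_force: [0.1, -0.8, -1.0]
opening: 0.0189
now [0.4946 0.3173 0.2219] jawdir -93.46 q6 2.1 | shift [ 97.6 223.5  61.2] mm, twist 1.04 tilt 2.8
[ 0.04186651 -0.02514624 -0.99880672]
```

```bash
python3 -m jog '[{"linear":[0.016,0.036,0.005],"twist":0.5,"gripper":0.0},{"linear":[0.016,0.036,0.005],"twist":0.5,"gripper":0.0},{"linear":[0.016,0.036,0.005],"twist":0,"gripper":0.0},{"linear":[0.016,0.036,0.005],"twist":0,"gripper":0.0},{"linear":[0.016,0.036,0.005],"twist":0,"gripper":0.0},{"linear":[0.008,0.018,0.005],"twist":0,"gripper":0.0}]'; python3 - <<'E'
from h import *
for i in range(5): w=cam("wrist")
p,R=tool();goto(0.581,0.087,0.17,-94.5);print(R[:,2])
s=cam("side");p,R=tool()
crop(w,0,100,560,420,1.4,"pics/w21.png");crop(s,180,120,300,240,6,"pics/s21.png")
import pickle;pickle.dump((w,s,p,R),open("d21.pkl","wb"))
E
```

```text
time_s: 14.75
tool_pos: [0.5706, 0.1332, 0.2028]
tcp_rot: [-3.091, 0.164, -0.074]
ft_force: [2.6, 61.6, 10.8]
opening: 0.0193
now [0.5708 0.1346 0.2033] jawdir -95.71 q6 1.76 | shift [13.4 47.7 32. ] mm, twist -1.21 tilt 3.7
[ 0.05268926  0.03721413 -0.99791731]
```

View pics/w21.png

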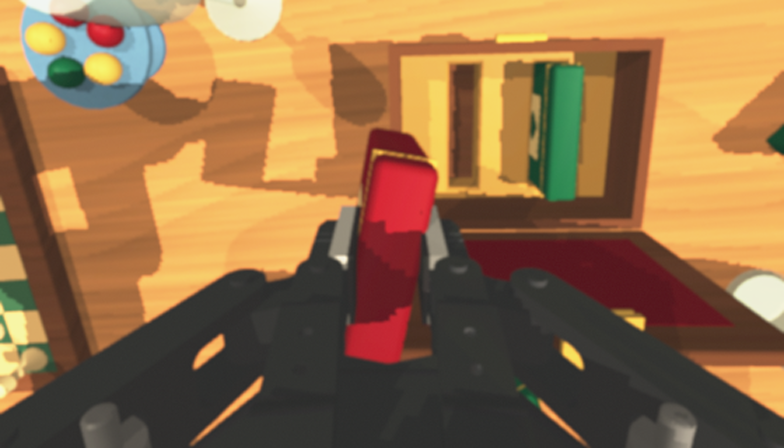

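View pics/s21.png

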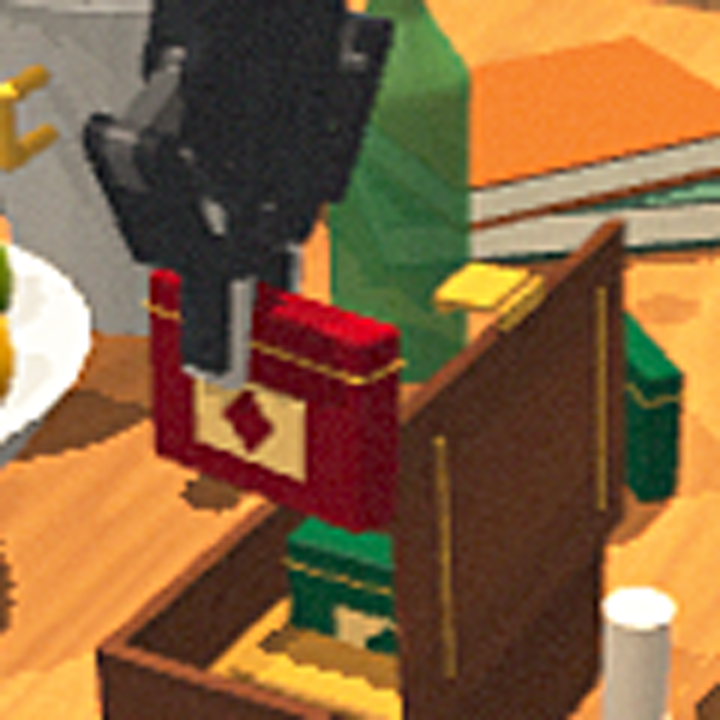

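```bash
python3 -m jog '[{"linear":[0.01,-0.02,0],"twist":0,"gripper":0.0},{"linear":[0.01,-0.005,0],"twist":0,"gripper":0.0}]'; python3 - <<'E'
from h import *
for i in range(4): w=cam("wrist")
p,R=tool();goto(0.581,0.087,0.17,-94.5);print(R[:,2],monitor.state()["ft_force"])
s=cam("side");p,R=tool()
crop(w,0,100,560,420,1.4,"pics/w22.png");crop(s,160,110,300,240,5,"pics/s22.png")
import pickle;pickle.dump((w,s,p,R),open("d22.pkl","wb"))
E
```

```text
time_s: 15.25
tool_pos: [0.5933, 0.1643, 0.2076]
tcp_rot: [-3.087, 0.162, -0.082]
ft_force: [0.4, -0.4, -1.8]
opening: 0.0193
now [0.5925 0.1607 0.2059] jawdir -95.99 q6 1.8 | shift [-5.3 76.2 32. ] mm, twist -1.49 tilt 3.91
[ 0.05269309  0.04335999 -0.99766896] [ 0.07410513 -0.11075237 -1.45961401]
```

View pics/w22.png

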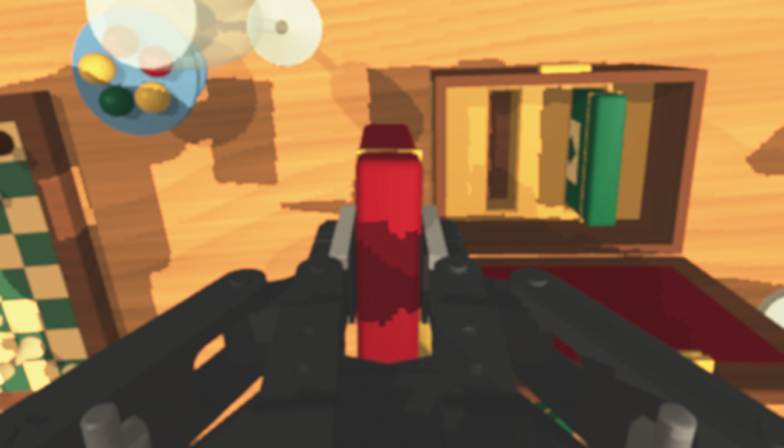

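View pics/s22.png

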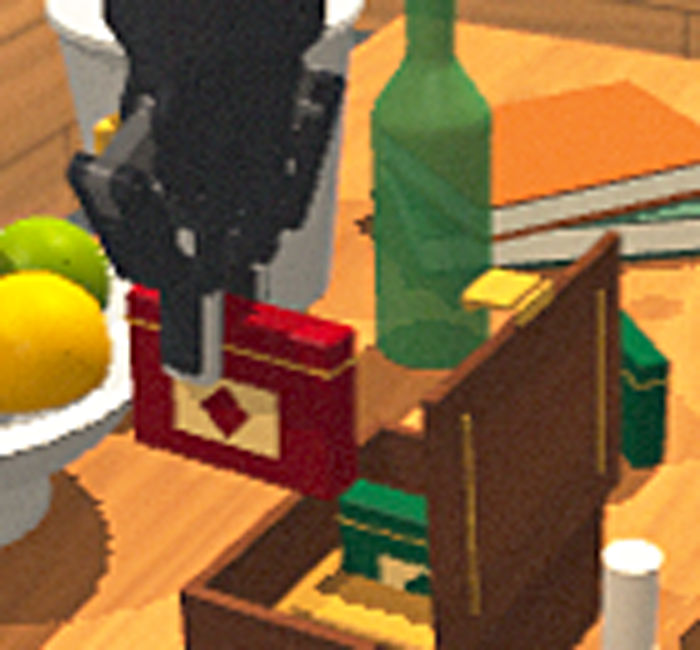

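```bash
python3 - <<'E'
from h import *
import pickle;w,s,p,R=pickle.load(open("d22.pkl","rb"))
for z in (.028,.031,.035): print("bot",z,tp(w,p,R,(278,189),z).round(1))
for z in (-.021,-.025,-.029): print("seam",z,tp(w,p,R,(278,207),z).round(1))
S=lambda x,y:((160+(x+.5)/5-.5),110+(y+.5)/5-.5)
def face(uv,y=-.01):
    o=R.T@(-s["R"].T@s["tvec"]-p); d=(s["R"]@R).T@np.linalg.solve(s["K"],[*uv,1.]); return (o+d*(y-o[1])/d[1])*1000
for n,uv in [("label",(225,412)),("lab TL",(172,378)),("labBR",(280,460)),("tinTL",(130,292)),("tinBL",(138,437)),("BR",(328,498)),("TR",(325,350)),("right end edge top",(330,372))]: print(n,face(S(*uv)).round(1))
E
```

```text
bot 0.028 [31.3 -0.6 28. ]
bot 0.031 [30.6 -0.6 31. ]
bot 0.035 [29.6 -0.6 35. ]
seam -0.021 [ 35.6  -0.8 -21. ]
seam -0.025 [ 36.8  -0.8 -25. ]
seam -0.029 [ 38.   -0.8 -29. ]
label [-11.7 -10.   11.8]
lab TL [ 11.9 -10.    5.4]
labBR [-36.1 -10.   23.6]
tinTL [ 30.3 -10.  -23.9]
tinBL [ 28.  -10.   35.9]
BR [-57.1 -10.   32.2]
TR [-53.7 -10.  -27. ]
right end edge top [-56.1 -10.  -19.1]
```

```bash
python3 -m jog '[{"linear":[-0.001,0.03,0.01],"twist":-0.7,"gripper":0.0},{"linear":[-0.002,0.03,0.015],"twist":-0.7,"gripper":0.0},{"linear":[-0.002,0.01,0.01],"twist":0,"gripper":0.0}]'; python3 - <<'E'
from h import *
for i in range(4): w=cam("wrist")
p,R=tool();goto(0.582,0.0845,0.10,-94.3);print(R[:,2],monitor.state()["ft_force"])
crop(w,0,100,560,420,1.4,"pics/w23.png")
E
```

```text
time_s: 15.8
tool_pos: [0.5821, 0.0896, 0.1671]
tcp_rot: [-3.093, 0.129, -0.082]
ft_force: [0.4, -0.3, -0.8]
opening: 0.0189
now [0.5832 0.0924 0.1687] jawdir -94.57 q6 1.65 | shift [-4.1 11.3 68.1] mm, twist -0.27 tilt 4.11
[ 0.0562625   0.04433393 -0.99743122] [ 0.5859907   0.11055326 -0.83649646]
```

View pics/w23.png

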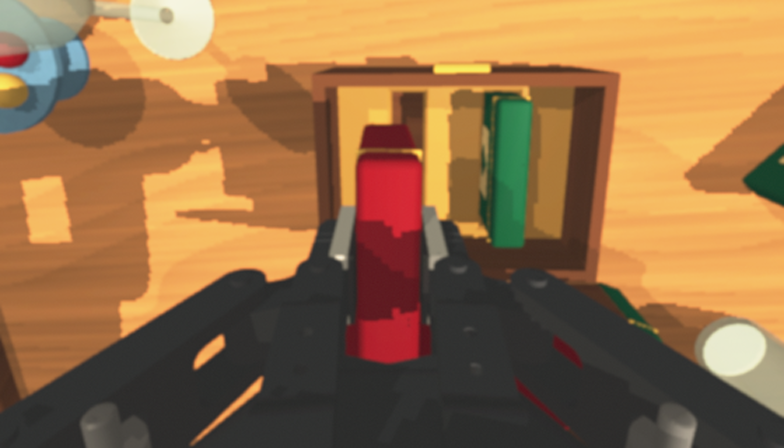

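```bash
python3 -m jog '[{"linear":[-0.004,0.006,0.025],"twist":-0.2,"gripper":0.0},{"linear":[-0.003,0.003,0.025],"twist":0,"gripper":0.0},{"linear":[-0.002,0.002,0.010],"twist":0,"gripper":0.0}]'; python3 - <<'E'
from h import *
for i in range(4): w=cam("wrist")
p,R=tool();goto(0.582,0.0845,0.075,-94.3);print(R[:,2],monitor.state()["ft_force"])
crop(w,150,120,410,300,3,"pics/w24.png")
s=cam("side");crop(s,180,130,300,260,5,"pics/s24.png")
import pickle;pickle.dump((w,s,p,R),open("d24.pkl","wb"))
E
```

```text
time_s: 16.3
tool_pos: [0.5816, 0.0874, 0.1132]
tcp_rot: [-3.089, 0.116, -0.103]
ft_force: [-0.0, -0.4, -1.1]
opening: 0.0193
now [0.5828 0.0871 0.1155] jawdir -94.23 q6 1.63 | shift [-3.3  4.7 40.2] mm, twist 0.07 tilt 4.87
[ 0.07147031  0.04572985 -0.99639389] [-0.10325601 -0.61846512 -0.67417637]
```

View pics/w24.png

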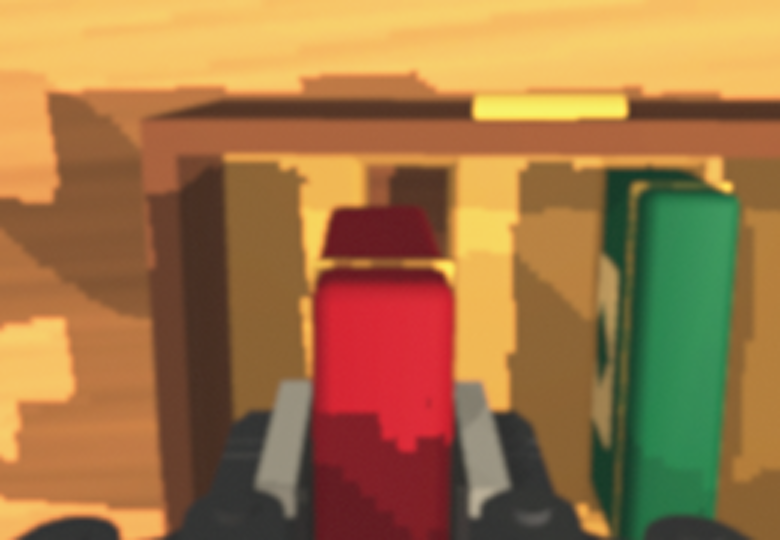

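View pics/s24.png

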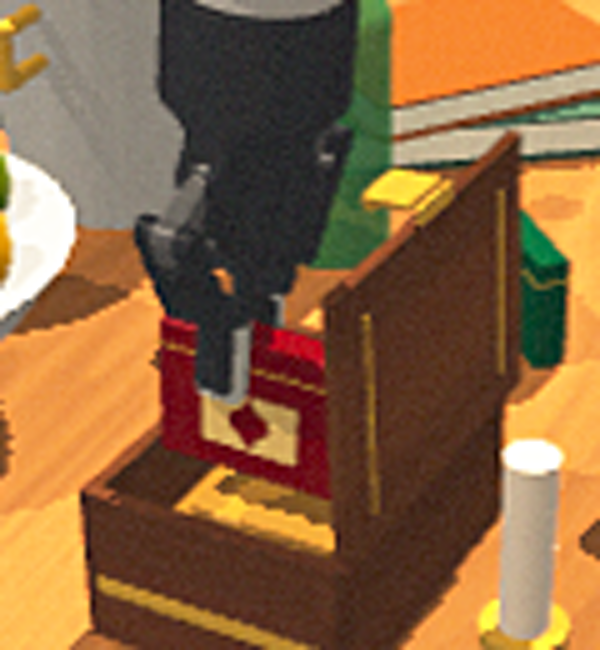

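```bash
python3 -m jog '[{"linear":[-0.004,0.004,0.028],"twist":0,"gripper":0.0},{"linear":[-0.002,0.001,0.012],"twist":0,"gripper":0.0}]'; python3 - <<'E'
from h import *
for i in range(4): w=cam("wrist")
p,R=tool();goto(0.5814,0.0847,0.075,-94.3);print(R[:,2],monitor.state()["ft_force"])
crop(w,150,120,410,300,3,"pics/w25.png")
s=cam("side");crop(s,180,130,300,260,5,"pics/s25.png")
import pickle;pickle.dump((w,s,p,R),open("d25.pkl","wb"))
g=lambda x,y:(150+(x+.5)/3-.5,120+(y+.5)/3-.5)
E
```

```text
time_s: 16.75
tool_pos: [0.5841, 0.0848, 0.0808]
tcp_rot: [-3.088, 0.116, -0.126]
ft_force: [-0.6, 0.3, -1.9]
opening: 0.0191
now [0.5856 0.0848 0.0829] jawdir -94.16 q6 1.62 | shift [-4.8  0.8  7.5] mm, twist 0.14 tilt 5.61
[ 0.08619712  0.04597538 -0.99521672] [ 0.67328994  0.7062155  -1.3837389 ]
```

View pics/w25.png

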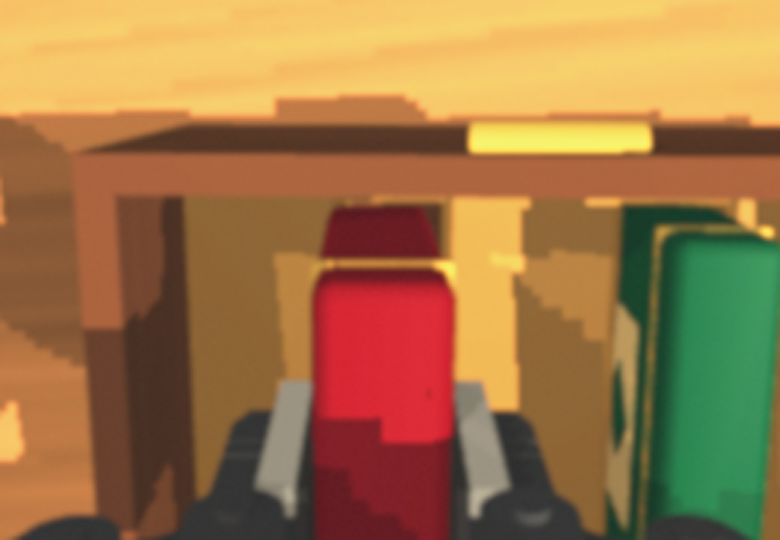

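View pics/s25.png

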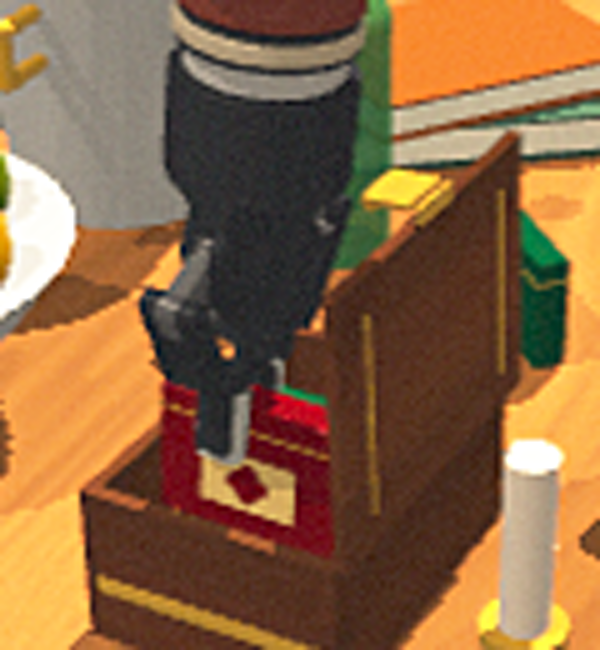

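```bash
python3 -m jog '[{"linear":[-0.007,0.001,0.010],"twist":0.1,"gripper":0.0}]'; python3 - <<'E'
from h import *
for i in range(3):
  w=cam("wrist");p,R=tool();goto(0.5815,0.0850,0.043,-94.3)
print(R[:,2],monitor.state()["ft_force"])
crop(w,150,120,410,300,3,"pics/w26.png")
s=cam("side");crop(s,190,170,270,250,8,"pics/s26.png")
E
```

```text
time_s: 17.1
tool_pos: [0.5823, 0.0848, 0.0755]
tcp_rot: [-3.087, 0.118, -0.141]
ft_force: [0.6, -0.0, -0.3]
opening: 0.0193
now [0.5792 0.0849 0.0722] jawdir -94.26 q6 1.62 | shift [-0.2  1.3 29.3] mm, twist 0.04 tilt 5.66
now [0.5787 0.0849 0.0718] jawdir -94.26 q6 1.62 | shift [ 0.4  1.2 28.9] mm, twist 0.04 tilt 5.58
now [0.5789 0.0849 0.072 ] jawdir -94.26 q6 1.62 | shift [ 0.2  1.2 29.1] mm, twist 0.04 tilt 5.58
[ 0.08569818  0.04602397 -0.99525756] [-0.9680166  -0.61610007 -0.15799244]
```

View pics/w26.png

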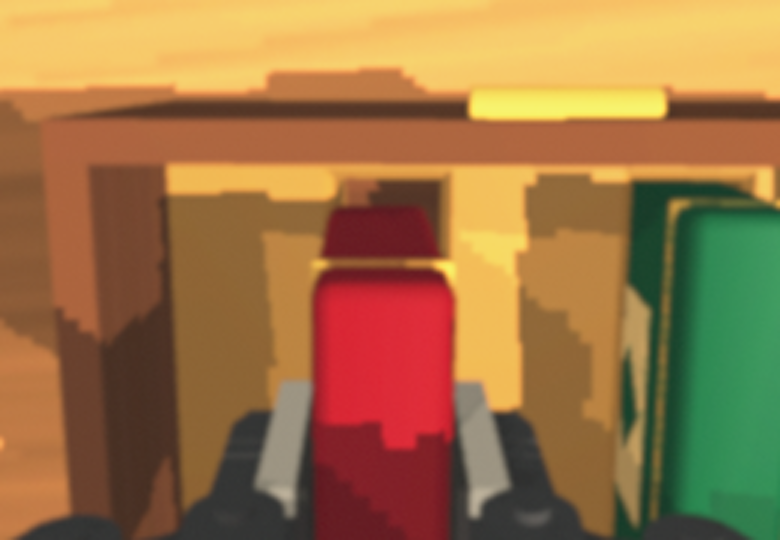

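View pics/s26.png

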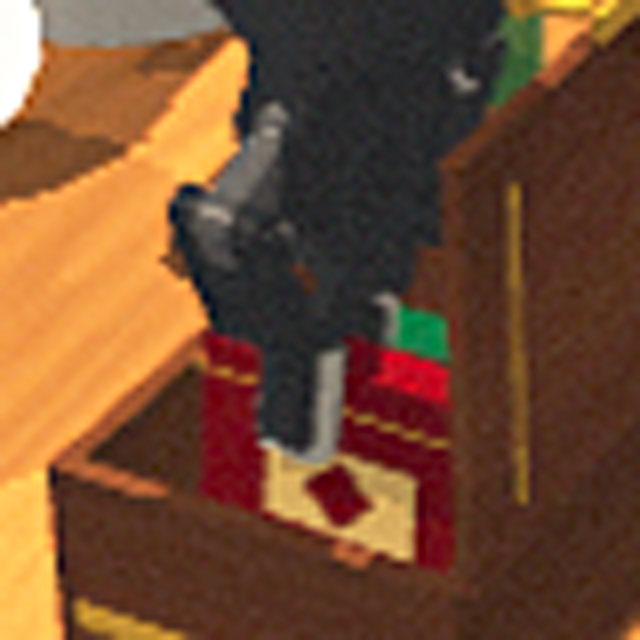

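```bash
python3 - <<'E'
from h import *
w=cam("wrist");p,R=tool();goto(0.5815,0.0850,0.043,-94.3)
crop(w,230,160,320,220,8,"pics/w27.png")
import pickle;pickle.dump((w,p,R),open("d27.pkl","wb"))
E
```

```text
now [0.5794 0.0848 0.0725] jawdir -94.26 q6 1.62 | shift [-0.4  1.2 29.6] mm, twist 0.04 tilt 5.62
```

View pics/w27.png

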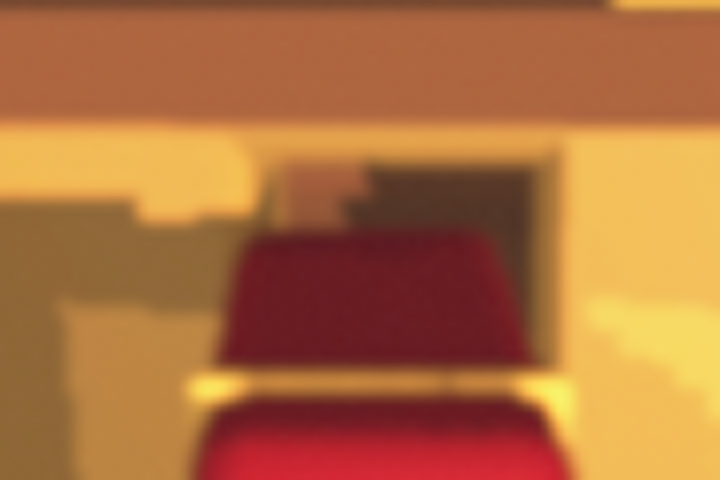

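```bash
python3 - <<'E'
from h import *
import pickle;w,p,R=pickle.load(open("d27.pkl","rb"))
g=lambda x,y:(230+(x+.5)/8-.5,160+(y+.5)/8-.5)
a=plane(w,g(258,150),.032);b=plane(w,g(562,150),.032);print("slot far corners",a,b,(a+b)/2)
for z in (.030,.036,.042):
  a=plane(w,g(240,240),z);b=plane(w,g(500,240),z);print("tin bot",z,a,b,(a+b)/2)
print("cam",-w["R"].T@w["tvec"], "p",p, "pred bottom far end",p+R@[.0315,0,.035])
print("slotcentre from far", )
E
```

```text
slot far corners [0.61728974 0.09381131 0.032     ] [0.61571861 0.07080236 0.032     ] [0.61650418 0.08230684 0.032     ]
tin bot 0.03 [0.6101863  0.09601947 0.03      ] [0.60885407 0.07594495 0.03      ] [0.60952019 0.08598221 0.03      ]
tin bot 0.036 [0.61108485 0.09529623 0.036     ] [0.60979461 0.07585444 0.036     ] [0.61043973 0.08557534 0.036     ]
tin bot 0.042 [0.61198339 0.09457299 0.042     ] [0.61073515 0.07576393 0.042     ] [0.61135927 0.08516846 0.042     ]
cam [0.63869447 0.07307331 0.22036153] p [0.57944593 0.08482952 0.07254474] pred bottom far end [0.61376812 0.08397156 0.04031895]
slotcentre from far
```

```bash
python3 -m jog '[{"linear":[0.001,0.003,0.003],"twist":0,"gripper":0.0}]'; python3 - <<'E'
from h import *
for i in range(3):
  w=cam("wrist");p,R=tool();goto(0.581,0.0821,0.043,-94.3)
print(R[:,2],monitor.state()["ft_force"])
crop(w,230,160,320,220,8,"pics/w28.png")
E
```

```text
time_s: 17.45
tool_pos: [0.5809, 0.082, 0.07]
tcp_rot: [-3.087, 0.117, -0.133]
ft_force: [0.6, 0.4, -0.5]
opening: 0.0192
now [0.5807 0.0816 0.0692] jawdir -94.26 q6 1.62 | shift [-1.9  0.9 26.2] mm, twist 0.04 tilt 5.63
now [0.5805 0.0817 0.0693] jawdir -94.28 q6 1.62 | shift [-1.7  0.9 26.2] mm, twist 0.02 tilt 5.62
now [0.5805 0.0817 0.0694] jawdir -94.27 q6 1.62 | shift [-1.7  1.  26.3] mm, twist 0.03 tilt 5.61
[ 0.08626059  0.04595973 -0.99521194] [ 0.15231823 -0.41155805 -1.25501831]
```

View pics/w28.png

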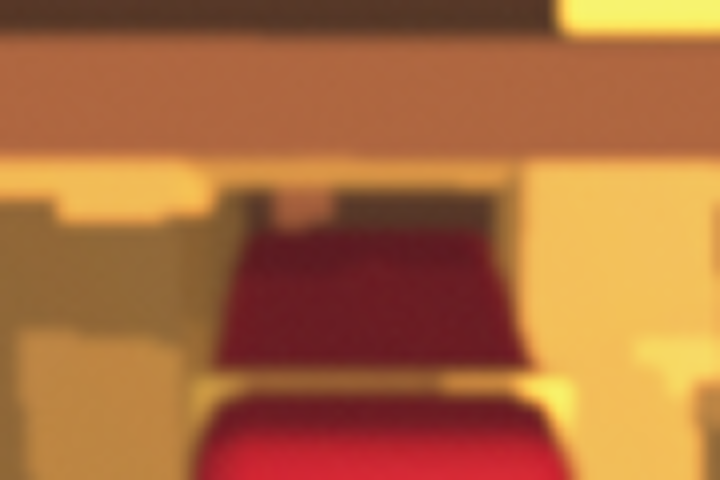

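```bash
python3 -m jog '[{"linear":[-0.001,0.0005,0.012],"twist":0,"gripper":0.0}]'; python3 - <<'E'
from h import *
for i in range(3):
  w=cam("wrist");p,R=tool();goto(0.581,0.0817,0.043,-94.3);print(monitor.state()["ft_force"])
print(R[:,2])
crop(w,230,160,320,220,8,"pics/w29.png")
E
```

```text
time_s: 17.7
tool_pos: [0.5824, 0.0822, 0.0591]
tcp_rot: [-3.086, 0.119, -0.138]
ft_force: [0.6, 3.1, 1.3]
opening: 0.0189
now [0.5804 0.0825 0.0558] jawdir -94.3 q6 1.62 | shift [-0.4  1.5 12.7] mm, twist 0.0 tilt 5.67
[ 2.00070544  3.76433754 -0.7951729 ]
now [0.5801 0.0825 0.0558] jawdir -94.29 q6 1.62 | shift [-0.1  1.5 12.8] mm, twist 0.01 tilt 5.61
[ 2.47552818  3.61138179 -3.44952685]
now [0.58   0.0825 0.0561] jawdir -94.28 q6 1.62 | shift [-0.1  1.5 13.1] mm, twist 0.02 tilt 5.59
[ 2.56953639  3.46807715 -3.32579607]
[ 0.08514233  0.04738499 -0.9952414 ]
```

View pics/w29.png

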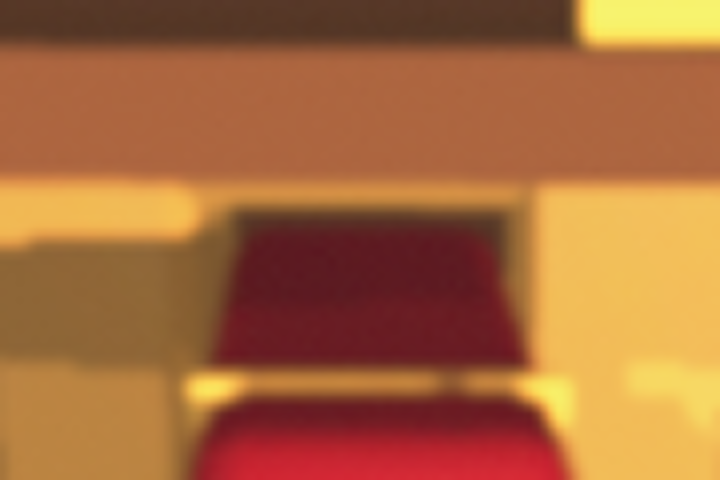

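```bash
python3 -m jog '[{"linear":[-0.001,0.001,0.010],"twist":0,"gripper":0.0}]'; python3 - <<'E'
from h import *
for i in range(3):
  w=cam("wrist");p,R=tool();goto(0.581,0.0817,0.043,-94.3);print(monitor.state()["ft_force"])
s=cam("side");crop(s,190,170,270,250,8,"pics/s30.png")
E
```

```text
time_s: 17.95
tool_pos: [0.5812, 0.083, 0.0473]
tcp_rot: [-3.084, 0.118, -0.133]
ft_force: [0.2, 6.4, 3.0]
opening: 0.0194
now [0.5802 0.0832 0.045 ] jawdir -94.28 q6 1.61 | shift [0.7 1.6 2. ] mm, twist 0.02 tilt 5.74
[4.69280899 5.14343686 0.20414412]
now [0.5802 0.0832 0.0451] jawdir -94.28 q6 1.61 | shift [0.7 1.5 2.1] mm, twist 0.02 tilt 5.72
[ 4.77093773  6.88874216 -4.22892708]
now [0.5802 0.0832 0.0451] jawdir -94.27 q6 1.61 | shift [0.8 1.6 2.1] mm, twist 0.03 tilt 5.72
[ 4.15156659  5.85207388 -5.2186197 ]
```

View pics/s30.png

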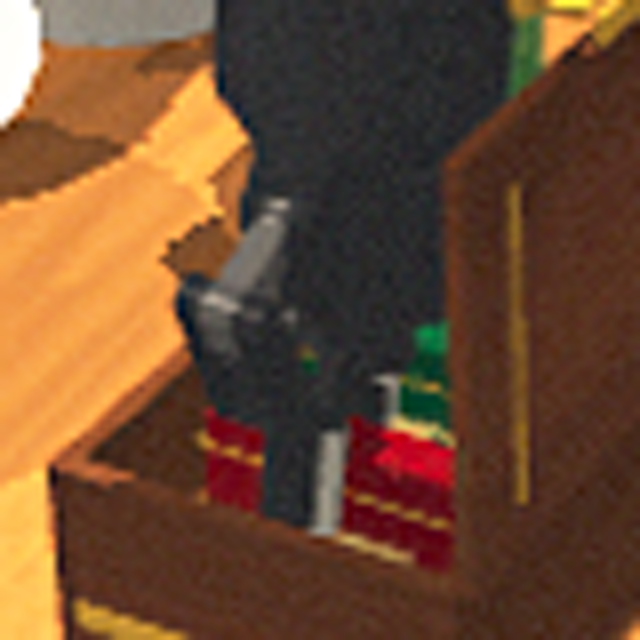

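```bash
python3 -m jog '[{"linear":[0,0,0],"twist":0,"gripper":0.04},{"linear":[0,0,0],"twist":0,"gripper":0.04},{"linear":[0.001,0,-0.01],"twist":0,"gripper":0.04},{"linear":[0.004,0,-0.025],"twist":0,"gripper":0.04},{"linear":[0.006,0,-0.04],"twist":0,"gripper":0.04},{"linear":[0.006,0,-0.04],"twist":0,"gripper":0.04}]'; python3 - <<'E'
from h import *
for i in range(3):
  w=cam("wrist");p,R=tool()
goto(0.581,0.0817,0.043,-94.3);print(monitor.state()["ft_force"],R[:,2])
s=cam("side");crop(s,180,150,300,270,6,"pics/s31.png");crop(w,100,130,420,350,2.4,"pics/w31.png")
import pickle;pickle.dump((w,s),open("d31.pkl","wb"))
for th in (60,80): print(topface(w,lambda r,g,b:(r>th)&(g<70)&(r>2.2*g),(230,150,330,315),.07))
print(topface(w,lambda r,g,b:(g>60)&(g>1.5*r),(250,150,420,315),.07))
E
```

```text
time_s: 18.75
tool_pos: [0.5804, 0.0741, 0.1546]
tcp_rot: [-3.091, 0.119, -0.098]
ft_force: [0.2, -0.5, 0.5]
opening: 0.0401
now [0.5839 0.0741 0.1587] jawdir -94.29 q6 1.61 | shift [-11.8  -1.6 115.4] mm, twist 0.01 tilt 5.02
[-0.07586924 -0.29160698 -0.49517043] [ 0.07546037  0.04424571 -0.99616668]
{'px': (np.float64(268.3), np.float64(235.3)), 'rect': [array([568.7,  86.5]), array([21.4, 89.8]), np.float64(84.9)], 'mean': array([0.5706, 0.0871]), 'ang': np.float64(175.5), 'n': np.int32(2584)}
{'px': (np.float64(268.3), np.float64(235.3)), 'rect': [array([568.7,  86.5]), array([21.4, 89.8]), np.float64(84.9)], 'mean': array([0.5706, 0.0871]), 'ang': np.float64(175.5), 'n': np.int32(2584)}
{'px': (np.float64(344.3), np.float64(219.8)), 'rect': [array([575.4,  26.9]), array([19.7, 71.1]), np.float64(86.1)], 'mean': array([0.58  , 0.0261]), 'ang': np.float64(178.7), 'n': np.int32(1938)}
```

View pics/s31.png

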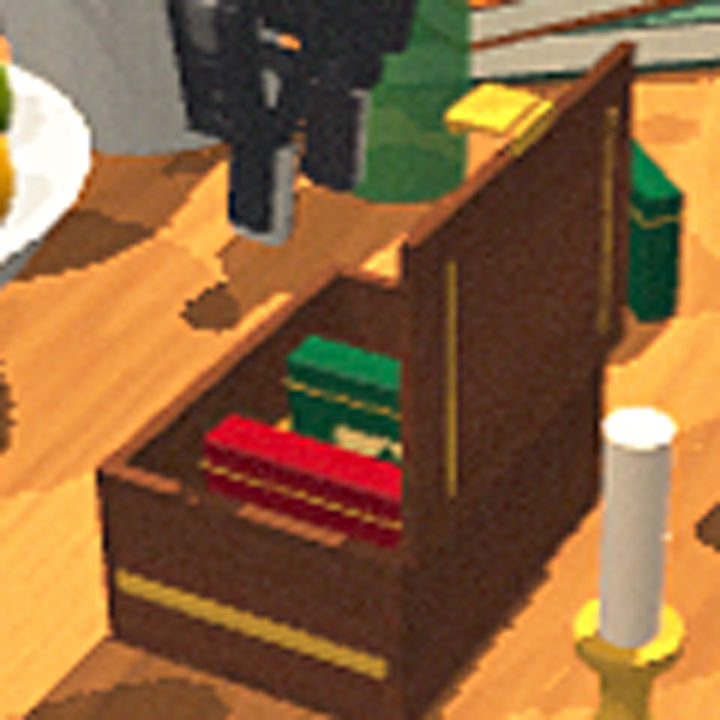

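View pics/w31.png

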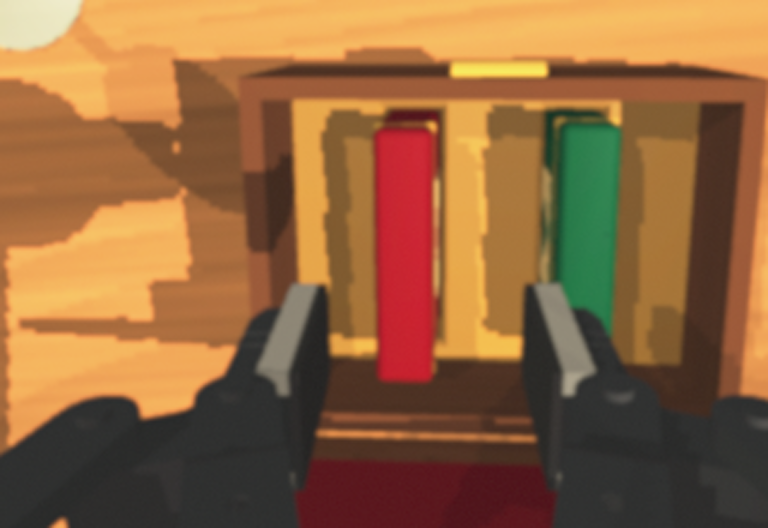

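```bash
python3 - <<'E'
from h import *
import pickle;w,s=pickle.load(open("d31.pkl","rb"))
crop(s,205,205,255,245,14,"pics/s31c.png");crop(w,245,165,375,195,6,"pics/w31c.png")
W=lambda x,y:(100+(x+.5)/2.4-.5,130+(y+.5)/2.4-.5);S=lambda x,y:(180+(x+.5)/6-.5,150+(y+.5)/6-.5)
for n,a,b in [("rL",(378,130),(206,436)),("rR",(433,130),(238,416)),("gL",(562,124),(290,358)),("gR",(619,124),(315,338))]:
    P=tri([(w,W(*a)),(s,S(*b))]);print(n,P.round(4),(proj(w,P)-W(*a)).round(1),(proj(s,P)-S(*b)).round(1))
E
```

```text
rL [0.6133 0.0925 0.0693] [[-0.1 -0.1]] [[ 0.1 -0. ]]
rR [0.6111 0.0742 0.0673] [[0.6 0.8]] [[-0.3  0.1]]
gL [0.6105 0.0327 0.0684] [[0.4 0.6]] [[-0.2  0.1]]
gR [0.6091 0.0143 0.0672] [[0.5 0.6]] [[-0.2  0.1]]
```

View pics/s31c.png

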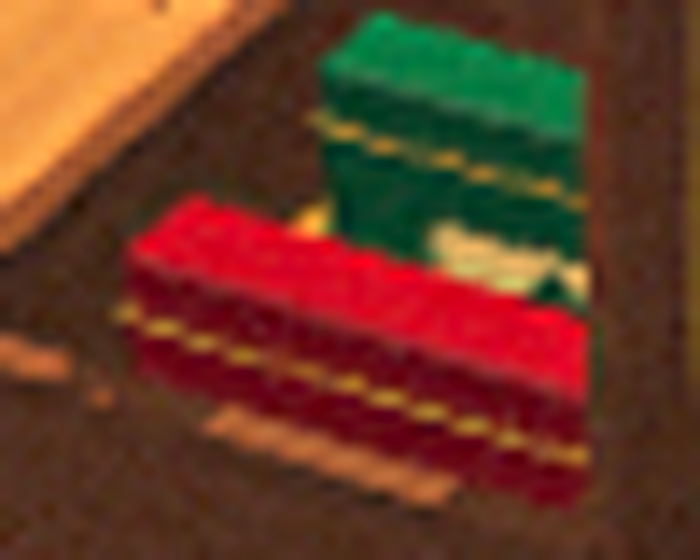

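```bash
python3 -m jog '[{"linear":[0.004,0.002,-0.05],"twist":0,"gripper":0.0},{"linear":[0.002,0.002,-0.05],"twist":0,"gripper":0.0},{"linear":[0,0,-0.03],"twist":0,"gripper":0.0},{"linear":[-0.03,0,0],"twist":0,"gripper":0.0},{"linear":[-0.045,0,0],"twist":0,"gripper":0.0},{"linear":[-0.045,0,0],"twist":0,"gripper":0.0}]' 60; python3 - <<'E'
from h import *
for i in range(3):
  w=cam("wrist");p,R=tool()
goto(0.45,0.062,0.165,-94.3);print(monitor.state()["ft_force"],R[:,2])
s=cam("side");cv2.imwrite("pics/s32.png",s["color"][:,:,::-1])
E
```

```text
time_s: 19.55
tool_pos: [0.4532, 0.0716, 0.2698]
tcp_rot: [-3.094, 0.123, -0.072]
ft_force: [-0.3, 0.3, 0.9]
opening: 0.0002
now [0.452  0.072  0.2687] jawdir -94.46 q6 1.62 | shift [ -5.8  14.9 102.9] mm, twist -0.16 tilt 3.66
[ 1.0891153  -0.77541785 -0.0231856 ] [ 0.04771867  0.04239804 -0.99796059]
```

View pics/s32.png

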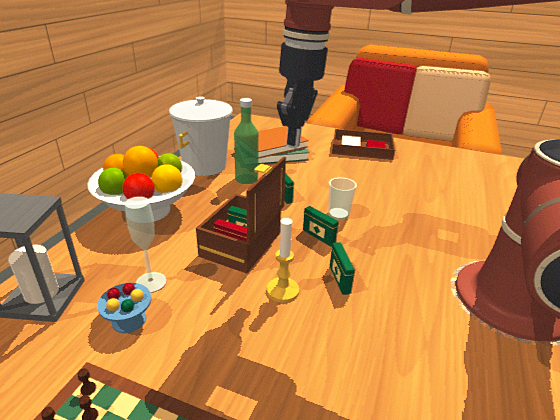

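```bash
python3 -m jog '[{"linear":[-0.006,0.006,0.035],"twist":0,"gripper":0.0},{"linear":[-0.003,0.005,0.035],"twist":0,"gripper":0.0},{"linear":[-0.002,0.002,0.03],"twist":0,"gripper":0.0}]' 60; python3 - <<'E'
from h import *
for i in range(3):
  w=cam("wrist");p,R=tool()
goto(0.45,0.062,0.165,-94.3);print(monitor.state()["ft_force"],R[:,2])
s=cam("side");crop(s,180,60,400,240,3.5,"pics/s33.png");cv2.imwrite("pics/w33.png",w["color"][:,:,::-1])
E
```

```text
time_s: 20.05
tool_pos: [0.4525, 0.063, 0.1713]
tcp_rot: [-3.094, 0.123, -0.091]
ft_force: [0.8, -0.2, 0.0]
opening: -0.0002
now [0.4507 0.0634 0.1702] jawdir -94.47 q6 1.59 | shift [-0.8  1.7  5.1] mm, twist -0.17 tilt 3.92
[ 0.32224019 -0.20027946  0.63640409] [ 0.05410881  0.04177923 -0.99766063]
```

View pics/s33.png

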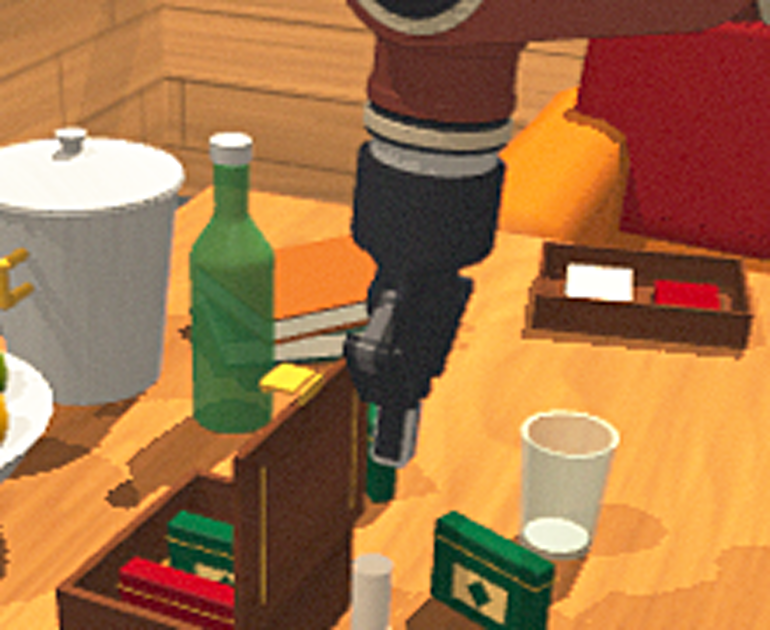

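View pics/w33.png

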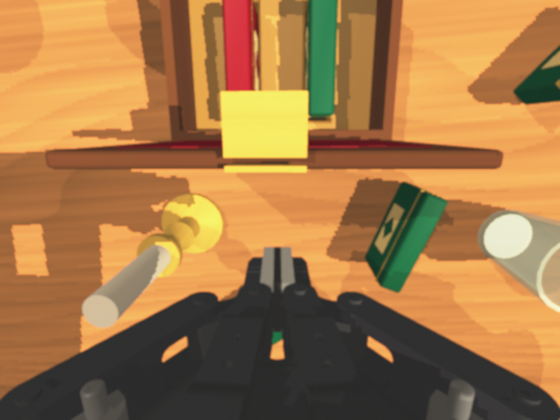

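```bash
python3 -m jog '[{"linear":[0.035,0.001,0.002],"twist":0,"gripper":0.0},{"linear":[0.03,0.001,0.002],"twist":0,"gripper":0.0},{"linear":[0.025,0.001,0.004],"twist":0,"gripper":0.0},{"linear":[0.02,0.001,0.006],"twist":0,"gripper":0.0}]' 60; python3 - <<'E'
from h import *
for i in range(2):
  w=cam("wrist");p,R=tool()
goto(0.56,0.058,0.16,-94.3);print(monitor.state()["ft_force"],R[:,2])
s=cam("side");crop(s,180,60,400,240,3.5,"pics/s34.png")
E
```

```text
time_s: 20.65
tool_pos: [0.5691, 0.0515, 0.1734]
tcp_rot: [-3.093, 0.12, -0.1]
ft_force: [-2.1, -0.2, 0.9]
opening: -0.0003
now [0.5695 0.0512 0.173 ] jawdir -94.37 q6 1.57 | shift [-10.8  -5.5  12.6] mm, twist -0.07 tilt 4.51
[-0.33354106 -0.16227058 -0.42154618] [ 0.06675141  0.04143323 -0.99690899]
```

View pics/s34.png

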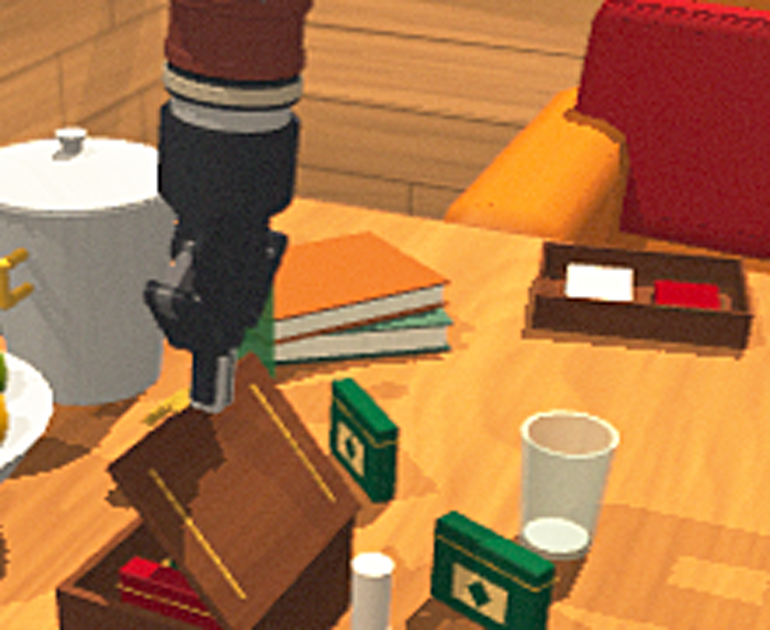

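```bash
python3 -m jog '[{"linear":[0.004,-0.002,0.02],"twist":0,"gripper":0.0},{"linear":[0.004,-0.001,0.02],"twist":0,"gripper":0.0},{"linear":[0.003,0,0.015],"twist":0,"gripper":0.0}]' 60; python3 - <<'E'
from h import *
for i in range(2):
  w=cam("wrist");p,R=tool()
goto(0.61,0.0535,0.10,-94.3);print(monitor.state()["ft_force"],R[:,2])
s=cam("side");crop(s,180,60,400,260,3,"pics/s35.png")
E
```

```text
time_s: 21.1
tool_pos: [0.5873, 0.056, 0.1267]
tcp_rot: [-3.093, 0.119, -0.121]
ft_force: [0.3, -0.1, 1.5]
opening: -0.0003
now [0.5856 0.056  0.1243] jawdir -94.31 q6 1.58 | shift [22.7  1.8 26. ] mm, twist -0.01 tilt 4.86
[-1.13133652 -1.75856652 -0.50903163] [ 0.07422021  0.04081007 -0.99640649]
```

View pics/s35.png

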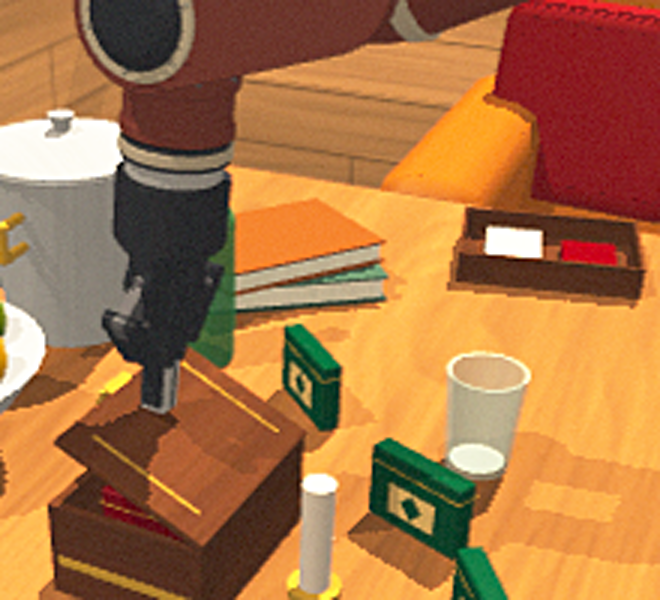

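```bash
python3 -m jog '[{"linear":[0.01,0.001,0.014],"twist":0,"gripper":0.0},{"linear":[0.008,0.001,0.014],"twist":0,"gripper":0.0}]' 60; python3 - <<'E'
from h import *
for i in range(2):
  w=cam("wrist");p,R=tool()
goto(0.615,0.0535,0.08,-94.3);print(monitor.state()["ft_force"],R[:,2])
s=cam("side");crop(s,180,60,400,260,3,"pics/s36.png")
E
```

```text
time_s: 21.45
tool_pos: [0.6069, 0.054, 0.1024]
tcp_rot: [-3.093, 0.118, -0.121]
ft_force: [-1.1, -0.6, 0.7]
opening: 0.0002
now [0.6062 0.0538 0.1008] jawdir -94.29 q6 1.58 | shift [ 7.2  0.6 21.4] mm, twist 0.01 tilt 5.01
[0.52449518 1.68146924 0.24544229] [ 0.07718455  0.04088219 -0.99617829]
```

View pics/s36.png

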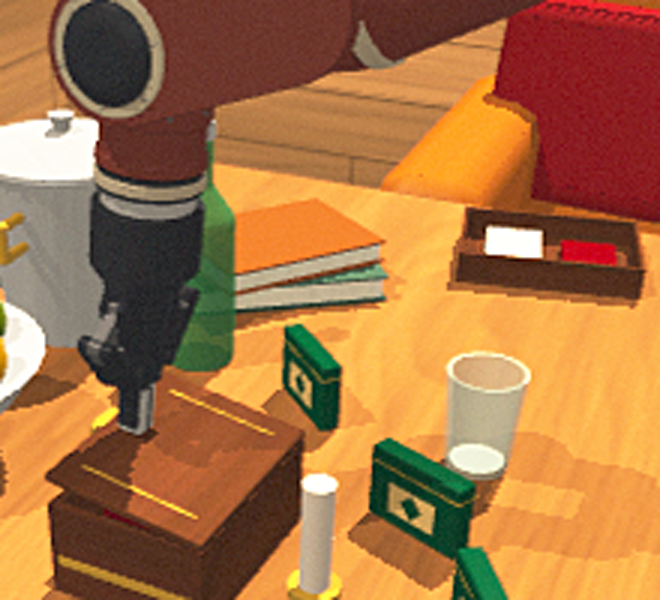

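```bash
python3 -m jog '[{"linear":[0.003,0,0.012],"twist":0,"gripper":0.0}]' 60; python3 - <<'E'
from h import *
for i in range(2):
  w=cam("wrist");p,R=tool();goto(0.615,0.0535,0.08,-94.3);print(monitor.state()["ft_force"])
s=cam("side");crop(s,180,160,300,260,6,"pics/s37.png")
E
```

```text
time_s: 21.7
tool_pos: [0.6115, 0.0541, 0.0924]
tcp_rot: [-3.093, 0.118, -0.125]
ft_force: [-1.4, -0.7, 9.2]
opening: 0.0003
now [0.6104 0.0541 0.0894] jawdir -94.29 q6 1.58 | shift [3.9 0.7 9.7] mm, twist 0.01 tilt 5.07
[-0.65464192  0.06043242 -1.44432062]
now [0.6099 0.0541 0.0893] jawdir -94.29 q6 1.58 | shift [4.4 0.7 9.6] mm, twist 0.01 tilt 5.02
[-1.36584359 -0.82712032 -0.74493016]
```

View pics/s37.png

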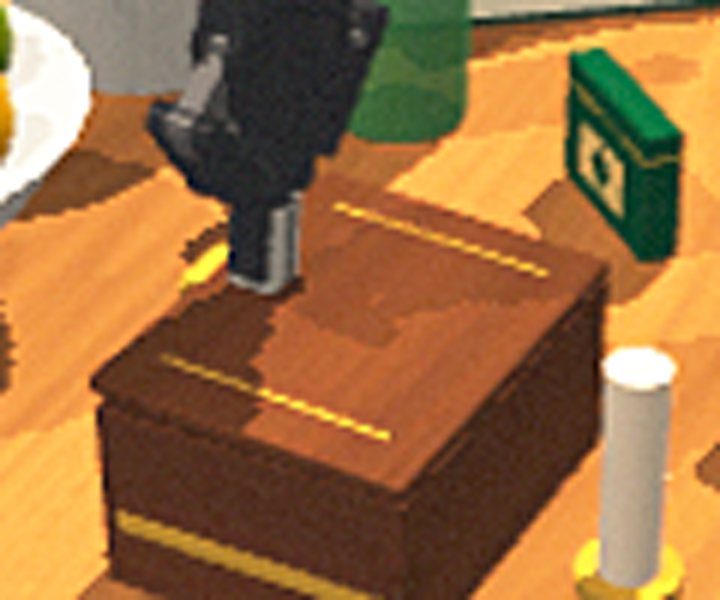

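```bash
python3 -m jog '[{"linear":[0.001,0,0.008],"twist":0,"gripper":0.0}]' 60; python3 - <<'E'
from h import *
for i in range(3):
  w=cam("wrist");p,R=tool();goto(0.615,0.0535,0.08,-94.3);print(monitor.state()["ft_force"])
s=cam("side");crop(s,180,160,300,260,6,"pics/s38.png")
E
```

```text
time_s: 21.95
tool_pos: [0.6122, 0.0544, 0.0832]
tcp_rot: [-3.093, 0.118, -0.12]
ft_force: [-11.1, -2.2, 40.2]
opening: -0.0004
now [0.6121 0.0544 0.0839] jawdir -94.27 q6 1.58 | shift [2.6 0.9 4. ] mm, twist 0.03 tilt 5.03
[-6.00974296 -1.80580687  9.29885517]
now [0.6122 0.0544 0.0838] jawdir -94.27 q6 1.58 | shift [2.6 0.9 4. ] mm, twist 0.03 tilt 5.04
[-4.98396589 -0.4255903  11.32794324]
now [0.6121 0.0544 0.0838] jawdir -94.27 q6 1.58 | shift [2.6 0.8 4. ] mm, twist 0.03 tilt 5.05
[-5.86913081 -1.05429951 10.95621518]
```

View pics/s38.png

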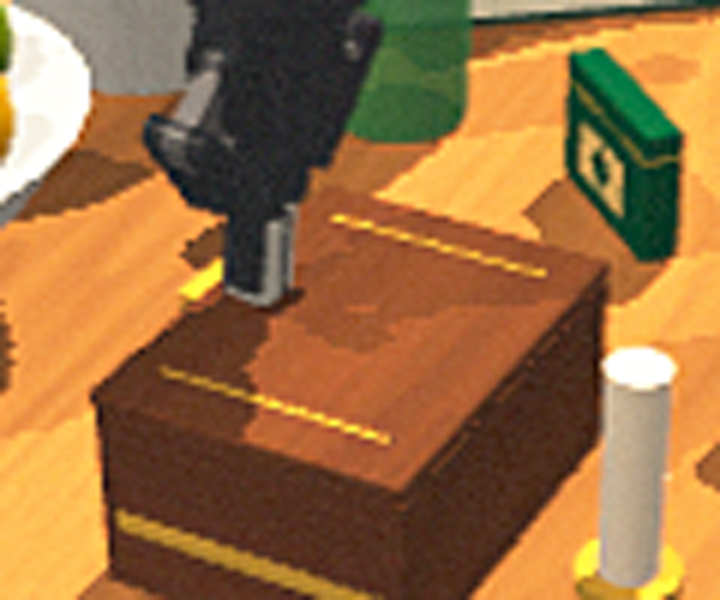

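```bash
python3 -m jog '[{"linear":[0,0,-0.03],"twist":0,"gripper":0.0},{"linear":[0,0,-0.05],"twist":0,"gripper":0.0},{"linear":[0,0,-0.05],"twist":0,"gripper":0.0},{"linear":[-0.02,0.04,-0.01],"twist":0,"gripper":0.0},{"linear":[-0.02,0.04,0],"twist":0,"gripper":0.0},{"linear":[-0.02,0.04,0],"twist":0,"gripper":0.0},{"linear":[-0.01,0.03,0],"twist":0,"gripper":0.0}]' ; python3 - <<'E'
from h import *
for i in range(3): s=cam("side")
t=cam("top");goto(0.6,0,0.2,-94)
crop(s,180,160,300,260,6,"pics/s39.png");cv2.imwrite("pics/sfull.png",s["color"][:,:,::-1]);cv2.imwrite("pics/t39.png",t["color"][:,:,::-1]);crop(t,210,130,330,230,6,"pics/t39c.png")
E
```

```text
time_s: 22.85
tool_pos: [0.5192, -0.0964, 0.2155]
tcp_rot: [-3.095, 0.104, -0.123]
ft_force: [0.1, -0.1, -1.1]
opening: 0.0002
now [ 0.5203 -0.0952  0.2153] jawdir -93.82 q6 1.27 | shift [ 71.4 -99.5  25.4] mm, twist 0.18 tilt 5.13
```

View pics/s39.png

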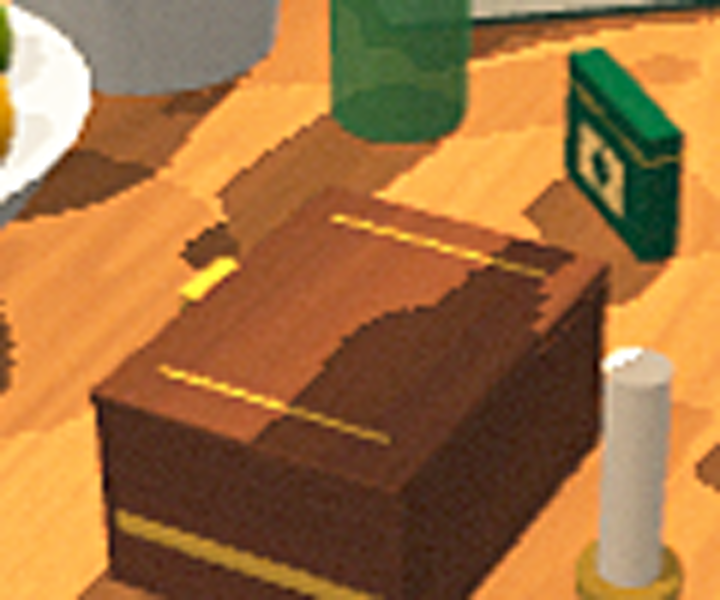

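View pics/t39.png

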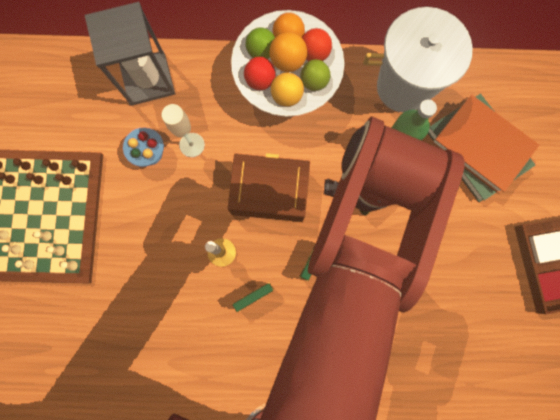

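View pics/sfull.png

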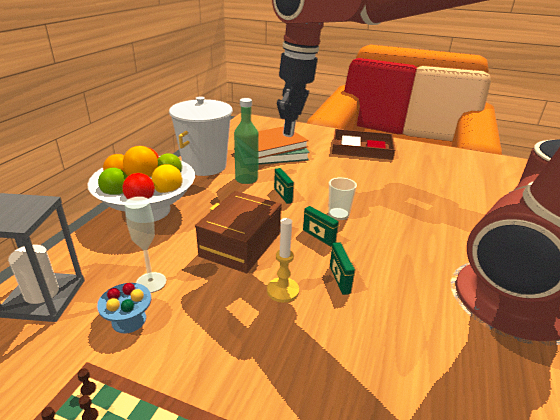

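```bash
python3 - <<'E'
from rig import env
print(env.job_done())
E
```

```text
the job is handed in; nothing more can be done
None
```

Both tins are in the case and the lid is snapped shut. The green one, the one farthest to the robot's right, is in the -y slot and the burgundy one is in the +y slot. I handed the job in at about 23 s of the 72 s allowed.

**What the last checks showed:**
- **Tins:** after release, the tops of both measured about 67–69 mm above the table from two views. A tin fully home is 70 mm, and its edges are rounded. No tin stuck up.
- **Lid:** the fingertip stopped at 84 mm, level with a shut lid's top. The lid looked the same in the side camera after the fingers withdrew, so the catch is holding.
- **Other things:** in the last side and top pictures the flute, tumbler, candlestick and dish look upright and where they started. In the top picture the arm hides part of the bottle and the tumbler, but both look unchanged from the side.

**What went less well:**
- **Burgundy tin:** it brushed the side of the open lid on the way in, with about 62 N at the wrist. I backed off, and the tin had settled straight in the grip again.
- **Green tin:** its first try touched the end of the slot at about 70 N. I lifted and shifted it, and it then went in.
- **Lid:** the final press peaked at about 40 N upward, about 42 N in all, at the fingertips. That is around the 40 N limit for the arm and gripper body, though only the fingertips were touching.
- **Tool tilt:** the tool leaned further as the rows went on, to about 5° by the end. This did not stop either tin from going home.

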